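# Pin the console brackets into line

### The job

Open the round pin tin by its lid's tab: first tip the lid up on its opposite edge, then lift it off and lay it flat, right way up, beside the tin (the mat is kept clear for it). Drive one taper pin from the tin down through the strap and bracket of every bracket on the cart, so that it pulls the sprung strap into line and its collar sits down on the strap, and only then put the lid back squarely on the tin, with any spare pin still in its rack. Leave the other things on the cart where they are.

Things in the scene. Friction and masses are not known exactly. Their poses are not given: they have to be found in the camera images.
- bracketA_hole (a point): centre of the 16 wide hole of bracketA, at its top face, 48 above the cart, z up; the hole goes straight down through a 12 thick plate into open space. The bracket is a steel bench of 1.2 kg that stands free on the cart and stays put by its weight, 50 wide (y), running from x = -30 to x = +85 of this point. One of two or three such brackets; those absent read None (strap too) (lengths in mm)
- strapA_hole (a point): centre of the 16 wide hole in the steel strap that lies on bracketA, at the strap's top face (55 above the cart); strap 100 long, 30 wide, 6 thick, 1 above the bracket (lengths in mm)
- strapA (a joint): swing of that strap, rad, about an upright screw 70 from the hole (at x = +70 of the bracket); 0 = its hole exactly over the bracket's hole; the strap is sprung towards +0.08 (hole 5.6 to one side; starts 4 to 7 off) and goes back there with about 3 N unless a pin holds it (lengths in mm)
- bracketB_hole (a point): centre of the 16 wide hole of bracketB, at its top face, 48 above the cart, z up; the hole goes straight down through a 12 thick plate into open space. The bracket is a steel bench of 1.2 kg that stands free on the cart and stays put by its weight, 50 wide (y), running from x = -30 to x = +85 of this point. One of two or three such brackets; those absent read None (strap too) (lengths in mm)
- strapB_hole (a point): centre of the 16 wide hole in the steel strap that lies on bracketB, at the strap's top face (55 above the cart); strap 100 long, 30 wide, 6 thick, 1 above the bracket (lengths in mm)
- strapB (a joint): swing of that strap, rad, about an upright screw 70 from the hole (at x = +70 of the bracket); 0 = its hole exactly over the bracket's hole; the strap is sprung towards -0.08 (hole 5.6 to one side; starts 4 to 7 off) and goes back there with about 3 N unless a pin holds it (lengths in mm)
- bracketC_hole (a point): centre of the 16 wide hole of bracketC, at its top face, 48 above the cart, z up; the hole goes straight down through a 12 thick plate into open space. The bracket is a steel bench of 1.2 kg that stands free on the cart and stays put by its weight, 50 wide (y), running from x = -30 to x = +85 of this point. One of two or three such brackets; those absent read None (strap too) (lengths in mm)
- strapC_hole (a point): centre of the 16 wide hole in the steel strap that lies on bracketC, at the strap's top face (55 above the cart); strap 100 long, 30 wide, 6 thick, 1 above the bracket (lengths in mm)
- strapC (a joint): swing of that strap, rad, about an upright screw 70 from the hole (at x = +70 of the bracket); 0 = its hole exactly over the bracket's hole; the strap is sprung towards +0.08 (hole 5.6 to one side; starts 4 to 7 off) and goes back there with about 3 N unless a pin holds it (lengths in mm)
- pin1: loose steel taper pin, 90 g, 82 tall, stands tip down in the tin at the start; origin at its tip, z towards its handle. From the tip up: cone 5 across widening to 14.4 across at 22, straight 14.4 up to 42, collar 22 across from 42 to 46, dark round handle 16 across from 46 to 82. With its collar down on a strap the tip is 35 below the bracket's top face (lengths in mm)
- pin2: loose steel taper pin, 90 g, 82 tall, stands tip down in the tin at the start; origin at its tip, z towards its handle. From the tip up: cone 5 across widening to 14.4 across at 22, straight 14.4 up to 42, collar 22 across from 42 to 46, dark round handle 16 across from 46 to 82. With its collar down on a strap the tip is 35 below the bracket's top face (lengths in mm)
- pin3: loose steel taper pin, 90 g, 82 tall, stands tip down in the tin at the start; origin at its tip, z towards its handle. From the tip up: cone 5 across widening to 14.4 across at 22, straight 14.4 up to 42, collar 22 across from 42 to 46, dark round handle 16 across from 46 to 82. With its collar down on a strap the tip is 35 below the bracket's top face (lengths in mm)
- tin_rim (a point): centre of the mouth of the fixed round grey tin, at rim height, 60 above the cart, z up; tin 116 across, walls 4. Inside, 48 above the cart, a black rack plate holds three pins, about 25 from the centre, at x, y = (0, 24), (-22, -14), (22, -14), their tips 6 above the cart and their handles standing 28 above the rim (lengths in mm)
- lid: loose grey domed lid of the tin, 116 across, 38 high, 160 g, seated loosely on the rim; origin at its centre in the plane that rests on the rim, z up, x towards its tab. A tapered lip, 10 deep, 92 to 102 across, reaches below that plane into the 108 wide mouth; put down on a flat surface, the lid stands on the lip with its origin 10 above the surface (lengths in mm)
- lid_tab (a point): centre of the steel tab that stands upright on the lid's top: 28 long (lid x), 10 thick (lid y), 30 tall (from 38 to 68 above the lid's origin plane), 40 from the lid's centre (lengths in mm)
- lid_heel (a point): point of the lid's bottom edge opposite the tab, 58 from the centre, on the rim when closed: the lid tips up about this point (lengths in mm)
- mat: fixed black rubber mat, 150 x 150 x 3, empty: room to put the lid down; origin under its centre (lengths in mm)
- jar: loose bystander, to be left alone: closed green glass jar, 52 across, 85 tall; origin at the centre of its underside (lengths in mm)
- cap: loose bystander, to be left alone: small red plastic power-button cap, 24 across, 10 tall; origin at the centre of its underside (lengths in mm)
- cartridge: loose bystander, to be left alone: dark grey plastic game cartridge lying flat, 62 x 100 x 16; origin at the centre of its underside (lengths in mm)
- weight: loose bystander, to be left alone: small cast-iron anvil-shaped weight, about 85 long, 44 tall; origin at the centre of its underside (lengths in mm)
- driver: loose bystander, to be left alone: screwdriver lying flat, about 170 long; origin at the centre of its underside (lengths in mm)
- cup: loose bystander, to be left alone: white ceramic cup, 60 across, 50 tall; origin at the centre of its underside (lengths in mm)
- spool: loose bystander, to be left alone: grey plastic spool standing on end, 48 across, 32 tall; origin at the centre of its underside (lengths in mm)
Mind the look-alikes: they are no part of the job. What is shaped like the lid but purple is not meant. What is shaped like the part that bears bracketB_hole but purple is not meant.

How it is judged:
On the way, in this order (a step that is already met when the one before it is completed fails the run):
1. the lid is tipped up by its tab (more than 0.17 rad) while its opposite edge still rests on the rim (angle between lid's own z axis and vertical above 0.17 rad and z of lid_heel in the frame of tin_rim below 0.012 m and horizontal distance between lid_heel and tin_rim below 0.07 m), for 0.05 s.
2. the lid lies flat beside the tin, let go (horizontal distance between lid and tin_rim above 0.115 m and height (world z) of lid below 0.03 m and angle between lid's own z axis and vertical below 0.1 rad and contact force between the fingers and lid below 0.1 N), for 0.2 s.
3. every strap is pinned in line, with the lid still off (((horizontal distance between pin1 and bracketA_hole below 0.004 m and z of pin1 in the frame of bracketA_hole below -0.0325 m and angle between pin1's own z axis and vertical below 0.08 rad and linear speed of pin1 below 0.02 m/s) or (horizontal distance between pin2 and bracketA_hole below 0.004 m and z of pin2 in the frame of bracketA_hole below -0.0325 m and angle between pin2's own z axis and vertical below 0.08 rad and linear speed of pin2 below 0.02 m/s) or (horizontal distance between pin3 and bracketA_hole below 0.004 m and z of pin3 in the frame of bracketA_hole below -0.0325 m and angle between pin3's own z axis and vertical below 0.08 rad and linear speed of pin3 below 0.02 m/s)) and value of joint strapA between -0.04 and 0.04 rad and ((horizontal distance between pin1 and bracketB_hole below 0.004 m and z of pin1 in the frame of bracketB_hole below -0.0325 m and angle between pin1's own z axis and vertical below 0.08 rad and linear speed of pin1 below 0.02 m/s) or (horizontal distance between pin2 and bracketB_hole below 0.004 m and z of pin2 in the frame of bracketB_hole below -0.0325 m and angle between pin2's own z axis and vertical below 0.08 rad and linear speed of pin2 below 0.02 m/s) or (horizontal distance between pin3 and bracketB_hole below 0.004 m and z of pin3 in the frame of bracketB_hole below -0.0325 m and angle between pin3's own z axis and vertical below 0.08 rad and linear speed of pin3 below 0.02 m/s)) and value of joint strapB between -0.04 and 0.04 rad and ((horizontal distance between pin1 and bracketC_hole below 0.004 m and z of pin1 in the frame of bracketC_hole below -0.0325 m and angle between pin1's own z axis and vertical below 0.08 rad and linear speed of pin1 below 0.02 m/s) or (horizontal distance between pin2 and bracketC_hole below 0.004 m and z of pin2 in the frame of bracketC_hole below -0.0325 m and angle between pin2's own z axis and vertical below 0.08 rad and linear speed of pin2 below 0.02 m/s) or (horizontal distance between pin3 and bracketC_hole below 0.004 m and z of pin3 in the frame of bracketC_hole below -0.0325 m and angle between pin3's own z axis and vertical below 0.08 rad and linear speed of pin3 below 0.02 m/s)) and value of joint strapC between -0.04 and 0.04 rad and horizontal distance between lid and tin_rim above 0.08 m), for 0.3 s.
At the end, for the whole second after the job is handed in: Every bracket present holds an upright pin within 4 mm of its hole's centre and driven to within 2.5 mm of collar-down, with its strap within 0.04 rad of line; any pin not used stands in the tin's rack; the lid sits on the tin within 6 mm of centre, level and within 3 mm of fully down; all at rest (((horizontal distance between pin1 and bracketA_hole below 0.004 m and z of pin1 in the frame of bracketA_hole below -0.0325 m and angle between pin1's own z axis and vertical below 0.08 rad and linear speed of pin1 below 0.02 m/s) or (horizontal distance between pin2 and bracketA_hole below 0.004 m and z of pin2 in the frame of bracketA_hole below -0.0325 m and angle between pin2's own z axis and vertical below 0.08 rad and linear speed of pin2 below 0.02 m/s) or (horizontal distance between pin3 and bracketA_hole below 0.004 m and z of pin3 in the frame of bracketA_hole below -0.0325 m and angle between pin3's own z axis and vertical below 0.08 rad and linear speed of pin3 below 0.02 m/s)) and value of joint strapA between -0.04 and 0.04 rad and ((horizontal distance between pin1 and bracketB_hole below 0.004 m and z of pin1 in the frame of bracketB_hole below -0.0325 m and angle between pin1's own z axis and vertical below 0.08 rad and linear speed of pin1 below 0.02 m/s) or (horizontal distance between pin2 and bracketB_hole below 0.004 m and z of pin2 in the frame of bracketB_hole below -0.0325 m and angle between pin2's own z axis and vertical below 0.08 rad and linear speed of pin2 below 0.02 m/s) or (horizontal distance between pin3 and bracketB_hole below 0.004 m and z of pin3 in the frame of bracketB_hole below -0.0325 m and angle between pin3's own z axis and vertical below 0.08 rad and linear speed of pin3 below 0.02 m/s)) and value of joint strapB between -0.04 and 0.04 rad and ((horizontal distance between pin1 and bracketC_hole below 0.004 m and z of pin1 in the frame of bracketC_hole below -0.0325 m and angle between pin1's own z axis and vertical below 0.08 rad and linear speed of pin1 below 0.02 m/s) or (horizontal distance between pin2 and bracketC_hole below 0.004 m and z of pin2 in the frame of bracketC_hole below -0.0325 m and angle between pin2's own z axis and vertical below 0.08 rad and linear speed of pin2 below 0.02 m/s) or (horizontal distance between pin3 and bracketC_hole below 0.004 m and z of pin3 in the frame of bracketC_hole below -0.0325 m and angle between pin3's own z axis and vertical below 0.08 rad and linear speed of pin3 below 0.02 m/s)) and value of joint strapC between -0.04 and 0.04 rad and ((horizontal distance between pin1 and bracketA_hole below 0.004 m and z of pin1 in the frame of bracketA_hole below -0.0325 m and angle between pin1's own z axis and vertical below 0.08 rad and linear speed of pin1 below 0.02 m/s) or (horizontal distance between pin1 and bracketB_hole below 0.004 m and z of pin1 in the frame of bracketB_hole below -0.0325 m and angle between pin1's own z axis and vertical below 0.08 rad and linear speed of pin1 below 0.02 m/s) or (horizontal distance between pin1 and bracketC_hole below 0.004 m and z of pin1 in the frame of bracketC_hole below -0.0325 m and angle between pin1's own z axis and vertical below 0.08 rad and linear speed of pin1 below 0.02 m/s) or (horizontal distance between pin1 and tin_rim below 0.045 m and z of pin1 in the frame of tin_rim below -0.045 m)) and ((horizontal distance between pin2 and bracketA_hole below 0.004 m and z of pin2 in the frame of bracketA_hole below -0.0325 m and angle between pin2's own z axis and vertical below 0.08 rad and linear speed of pin2 below 0.02 m/s) or (horizontal distance between pin2 and bracketB_hole below 0.004 m and z of pin2 in the frame of bracketB_hole below -0.0325 m and angle between pin2's own z axis and vertical below 0.08 rad and linear speed of pin2 below 0.02 m/s) or (horizontal distance between pin2 and bracketC_hole below 0.004 m and z of pin2 in the frame of bracketC_hole below -0.0325 m and angle between pin2's own z axis and vertical below 0.08 rad and linear speed of pin2 below 0.02 m/s) or (horizontal distance between pin2 and tin_rim below 0.045 m and z of pin2 in the frame of tin_rim below -0.045 m)) and ((horizontal distance between pin3 and bracketA_hole below 0.004 m and z of pin3 in the frame of bracketA_hole below -0.0325 m and angle between pin3's own z axis and vertical below 0.08 rad and linear speed of pin3 below 0.02 m/s) or (horizontal distance between pin3 and bracketB_hole below 0.004 m and z of pin3 in the frame of bracketB_hole below -0.0325 m and angle between pin3's own z axis and vertical below 0.08 rad and linear speed of pin3 below 0.02 m/s) or (horizontal distance between pin3 and bracketC_hole below 0.004 m and z of pin3 in the frame of bracketC_hole below -0.0325 m and angle between pin3's own z axis and vertical below 0.08 rad and linear speed of pin3 below 0.02 m/s) or (horizontal distance between pin3 and tin_rim below 0.045 m and z of pin3 in the frame of tin_rim below -0.045 m)) and horizontal distance between lid and tin_rim below 0.006 m and z of lid in the frame of tin_rim below 0.003 m and angle between lid's own z axis and vertical below 0.05 rad and linear speed of lid below 0.02 m/s); the robot touches nothing.
It fails at once if a bystander is knocked out of its place (more than 25 mm) (distance of any of jar, cap, cartridge, weight, driver, cup, spool from where it was at the start of the episode above 0.025 m).
Of bracketA, bracketB, bracketC only 2 to 3 are there at a start; the rules pass over those that are not, and their reading is None.
At some moment in a run one of lid may be knocked a few centimetres aside while the robot is not near it.
It also fails if it takes over 210 s, if anything falls off the work surface, if the arm or the gripper's body presses on something with over 40 N, if the wrist force passes 120 N, or if a joint passes its speed limit or range.

### The arm

A 6-joint arm with a two-finger parallel gripper is mounted at the origin on the work surface. World frame = base frame: x ahead of the robot, y to its left, z up, the work surface at z = 0. Lengths are in m, angles in rad, forces in N, time in s.
With the tool pointing down it reaches from about 0.35 to 0.85 m from the base axis. Payload 8.1 kg.
Tool frame: the origin (TCP) lies at the very end of the fingers, on their centre line; the grasp point (between the pads) lies 19 mm behind it; z points along the fingers, y is the direction in which the jaws open and shut (so a half turn about z gives the same grasp; the last joint's range is limited). The gripper opens to 93 mm and grips with 3 to 60 N. Pads are 15 mm wide; open, the fingers measure 128 mm over their backs; the gripper's body (75 mm by 188 mm) begins 65 mm behind the grasp point.
Start: joints at [-1.429, 0.13, 1.488, -0, 1.523, -0.085], TCP at [0.135, -0.585, 0.219] pointing down, gripper open.
Joint ranges: [-2.96, 2.96], [-0.89, 2.26], [0.02, 2.5], [-1.34, 4.48], [0, 2.73], [-2.66, 2.66]. Speed limits (rad/s): [2.39, 2.39, 2.79, 3.14, 3.14, 3.14].

### API

Orientations are given as a 3x3 rotation matrix whose columns are the frame's x, y, z axes.
In Python, from bench import robot, status, cams, spotter gives the robot as it stands. Calls block until the motion is done:
- robot.reach(position, orientation): joint-space move of the TCP to a pose.
- robot.servo_line(position, ori=None, max_speed=0.15, f_stop=None): straight line of the TCP; ori=None keeps the orientation; max_speed is the mean speed in m/s. With f_stop (N) it stops when the force on the tool has changed by that much, and returns True; else False.
- robot.goto_joints(angles): joint-space move.
- robot.open_gripper() and robot.close_gripper(grasp_force=None): open the fingers fully, or close them until they stop; grasp_force is the grip in N (None keeps the last).
- robot.pause(seconds).
- robot.solve_ik(position, orientation): joint angles nearest the present ones, or None.
- status.state(): the state.
- cams.capture(name): name is "scene" or "top"; returns a dict with "pixels" (400x640x3 uint8, red, green, blue), "vfov" (degrees; the focal length in pixels is half the picture's height over the tangent of half this angle, whatever the lens; pixels are square), "cx", "cy" (the principal point, pixels), "R" (3x3) and "t" (3): a world point X has camera coordinates R X + t. Camera axes: x right, y down, z forward; pixel columns grow to the right and rows downward; lengths in m; the calibration is good to about 2 mm. A picture is of the moment at which its call begins. There is no depth.
A pose or a line that the arm cannot do raises robot.PlanningError and nothing moves.
- robot.job_done(): hands the job in, once; it reports no verdict.
Trained networks look in a picture, given as the dict that the camera call returned (one of the last four; its "shot" number tells which), for a name from the list of things; names that differ only in an ending like _2 or _b are one class to them, and where a whole thing is asked for, a point or a joint stands for the part that bears it (a point fixed in the world has none). Each returns a list of dicts, best first, with "conf" (0 to 1); they miss things now and then, are a little off and sometimes report something else, mostly with a low value. They report only what shows in the picture. A call takes as long as a camera call. They do not tell look-alikes from the thing itself.
- spotter.spot_in(picture, target): "point" ([x, y, z] in m, in the coordinates of the camera as it stood for that picture, good to about 4 mm: the middle of the surface that is visible of it).
The state is a dict: "t": time; "q": joint angles; "joint_velocities": joint speeds; "joint_efforts": joint torques, N m; "position": TCP position; "ee_rot": TCP orientation; "force": force on the tool from outside, world axes, zero at the start; "moment": the same for the moment, N m; "gripper_width": finger opening in m.
Only numpy, scipy, OpenCV 4.12 (cv2) and the standard library are available. Lean on these libraries where they do the work, as an engineer would, in place of code of your own. Each camera call takes 0.05 s, during which the arm holds its last target.

## Working session

There is one attempt and no reset: what is moved stays moved. The work goes in short steps, each a Python script; the robot and the scene stay as the last script left them, time stands still between calls to the robot, and variables do not carry over. Pictures are saved under pics/ and viewed, and the job is handed in when it is done.

```bash
ls -la; mkdir -p pics; cat > h.py <<'E'
import numpy as np, cv2
from bench import robot, status, cams, spotter
def save(p,name,crop=None,scale=1):
    im=p["pixels"][:,:,::-1]
    if crop: x0,y0,x1,y1=crop; im=im[y0:y1,x0:x1]
    if scale!=1: im=cv2.resize(im,None,fx=scale,fy=scale,interpolation=cv2.INTER_CUBIC)
    cv2.imwrite("pics/"+name+".png",im)
def f(p): return 200/np.tan(np.radians(p["vfov"])/2)
def proj(p,X):
    c=p["R"]@np.array(X)+p["t"]; return np.array([p["cx"]+f(p)*c[0]/c[2],p["cy"]+f(p)*c[1]/c[2]])
def ray(p,u,v,z):
    d=np.array([(u-p["cx"])/f(p),(v-p["cy"])/f(p),1]); R=np.array(p["R"]); o=-R.T@p["t"]; d=R.T@d
    return o+d*(z-o[2])/d[2]
def spot(p,n):
    out=[]
    for r in spotter.spot_in(p,n):
        c=np.array(r["point"]); w=np.array(p["R"]).T@(c-p["t"]); out.append((round(r["conf"],2),w.round(4),proj(p,w).round(0)))
    return out
def down(yaw): # tool y (jaw) direction at angle yaw in world
    c,s=np.cos(yaw),np.sin(yaw); y=np.array([c,s,0]); z=np.array([0,0,-1.]); x=np.cross(y,z)
    return np.column_stack([x,y,z])
E
python3 - <<'E'
from h import *
for n in ("scene","top"):
    p=cams.capture(n); save(p,n+"0"); print(n,p["vfov"],p["cx"],p["cy"],(-np.array(p["R"]).T@p["t"]).round(3),p["shot"],[k for k in p])
    for t in ["lid","lid_tab","tin_rim","bracketA_hole","strapA_hole","mat"]:
        print(t,spot(p,t))
print(status.state())
E
```

```text
total 12
drwxr-xr-x  3 agent agent 4096 Dec  6 22:31 .
drwxr-xr-x 23 root  root  4096 Dec  6 22:31 ..
drwxr-xr-x  2 agent agent 4096 Dec  6 22:31 pics
scene 52.91731247082438 310.9190227912195 203.93941176096595 [ 1.142 -0.217  1.108] 1 ['pixels', 'vfov', 'cx', 'cy', 'R', 't', 'shot']
lid [(0.71, array([0.5967, 0.081 , 0.1007]), array([337., 210.])), (0.68, array([0.4353, 0.1086, 0.049 ]), array([324., 176.]))]
lid_tab [(0.91, array([0.4369, 0.104 , 0.0495]), array([323., 177.]))]
tin_rim [(0.57, array([0.6339, 0.0631, 0.0355]), array([335., 233.])), (0.49, array([0.6971, 0.2771, 0.0445]), array([409., 226.]))]
bracketA_hole [(0.95, array([ 0.5814, -0.0642,  0.0498]), array([289., 230.])), (0.36, array([ 0.7461, -0.2049,  0.0182]), array([262., 300.]))]
strapA_hole [(0.85, array([ 0.5785, -0.0623,  0.0498]), array([290., 229.]))]
mat [(0.92, array([0.4966, 0.3197, 0.0058]), array([389., 179.])), (0.66, array([ 0.5064, -0.2127,  0.049 ]), array([235., 225.]))]
top 49.46808197085575 325.8677018365347 200.66488173029512 [0.455 0.013 1.161] 2 ['pixels', 'vfov', 'cx', 'cy', 'R', 't', 'sho
[... 735 characters left out ...]
00, -8.53823431e-02]), 'joint_velocities': array([-4.52955455e-04,  4.64220979e-05, -2.52177225e-04, -1.40732226e-03,
        3.38638827e-04,  4.11685694e-05]), 'joint_efforts': array([-3.09068622e-03, -5.59596598e+01, -4.91952932e+01,  7.67490570e-02,
        2.27623520e-02, -3.74823594e-05]), 'position': array([ 0.13493299, -0.58464297,  0.21865557]), 'ee_rot': array([[ 9.74396059e-01,  2.24838433e-01, -3.39452078e-06],
       [ 2.24838433e-01, -9.74396058e-01, -4.49047460e-05],
       [-1.34039204e-05,  4.29917888e-05, -9.99999999e-01]]), 'force': array([-0.37896133, -0.22645433, -0.29033714]), 'moment': array([ 0.0366459 , -0.0363319 , -0.05515411]), 'gripper_width': 0.09288623293924371}
```

View pics/scene0.png

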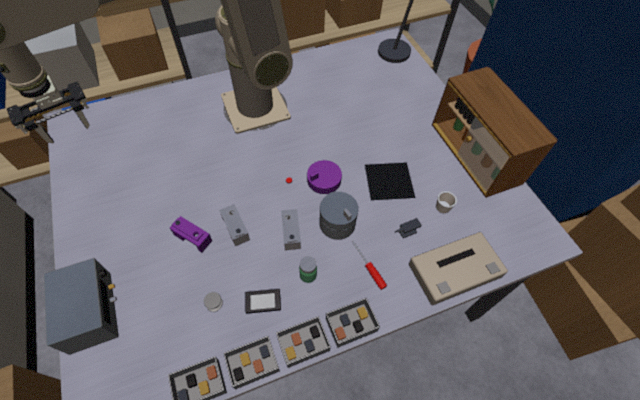

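View pics/top0.png

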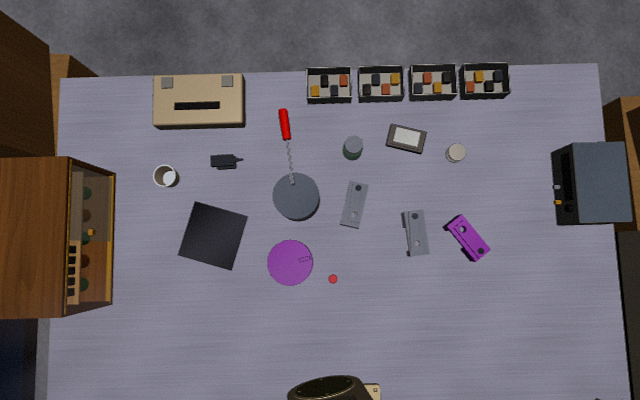

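Candidates in the top view are as follows.
- **Lids:** the grey one at (296,196) sits on the tin. The purple one at (290,262) is the look-alike.
- **Brackets:** grey ones stand at (354,204) and (416,232). The purple one at (468,238) is the look-alike.

I'll enlarge these to confirm.

```bash
python3 - <<'E'
from h import *
p=cams.capture("top"); save(p,"top1",(260,130,500,290),3.3); 
q=cams.capture("scene"); save(q,"scene1",(220,160,380,280),5)
for n in "ABC":
  for t in ("bracket%s_hole","strap%s_hole","strap%s"):
    print(t%n,spot(p,t%n),spot(q,t%n))
E
```

```text
bracketA_hole [(0.65, array([ 0.5675, -0.05  ,  0.0471]), array([351., 204.]))] [(0.82, array([ 0.5829, -0.0629,  0.0489]), array([290., 230.]))]
strapA_hole [(0.59, array([ 0.575 , -0.0599,  0.0534]), array([355., 200.])), (0.18, array([0.7849, 0.1213, 0.0196]), array([285., 126.]))] [(0.83, array([ 0.5731, -0.0629,  0.0505]), array([289., 227.]))]
strapA [(0.88, array([ 0.5712, -0.0625,  0.0508]), array([356., 202.]))] [(0.82, array([ 0.5743, -0.0626,  0.0555]), array([289., 227.]))]
bracketB_hole [(0.77, array([ 0.4716, -0.3396,  0.0489]), array([466., 238.])), (0.73, array([ 0.4894, -0.2118,  0.0462]), array([416., 232.])), (0.42, array([ 0.5728, -0.059 ,  0.0519]), array([355., 201.]))] [(0.96, array([ 0.5065, -0.2138,  0.0499]), array([234., 225.])), (0.78, array([ 0.4824, -0.3427,  0.049 ]), array([190., 232.]))]
strapB_hole [(0.86, array([ 0.4687, -0.3511,  0.0572]), array([472., 239.])), (0.69, array([ 0.499 , -0.2107,  0.0545]), array([416., 229.]))] [(0.56, array([ 0.4986, -0.2092,  0.0568]), array([235., 221.])), (0.53, array([ 0.4688, -0.3517,  0.0554]), array([186., 228.]))]
strapB [(0.78, array([ 0.4991, -0.2072,  0.0521]), array([414., 229.])), (0.55, array([ 0.4656, -0.349 ,  0.0537]), array([471., 240.]))] [(0.81, array([ 0.5022, -0.2116,  0.0464]), array([235., 224.])), (0.51, array([ 0.4649, -0.3503,  0.0563]), array([186., 227.]))]
bracketC_hole [(0.75, array([ 0.5735, -0.0578,  0.0514]), array([354., 201.]))] []
strapC_hole [] []
strapC [] []
```

View pics/top1.png

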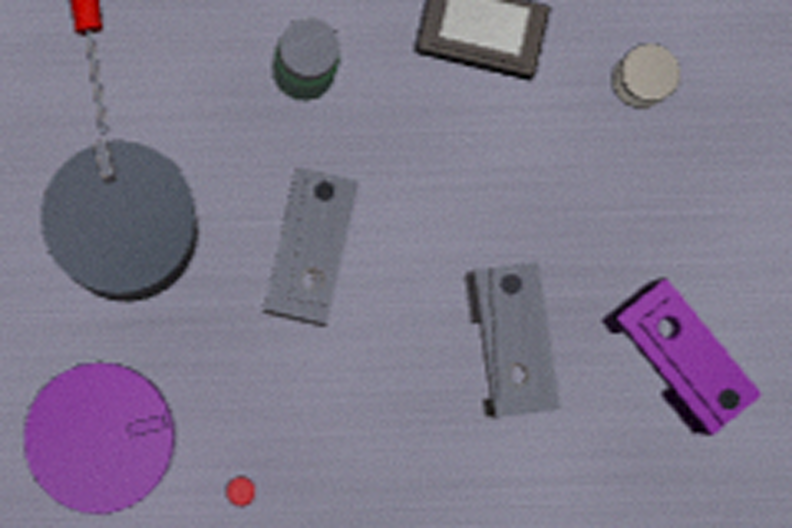

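View pics/scene1.png

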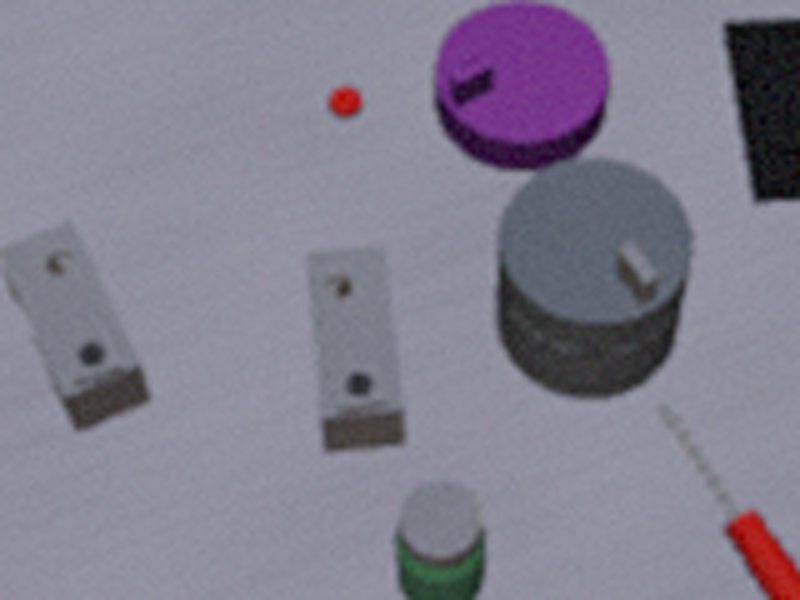

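The crops confirm it: the grey lid is on the tin, with its tab at about top (292,179) and scene (347,214). There are two grey brackets, A at top (354,203) and B at top (416,232), and the purple ones are decoys. Next I'll average several frames to measure precisely.

```bash
cat >> h.py <<'E'
def avg(name,n=8):
    ps=[cams.capture(name) for _ in range(n)]
    p=dict(ps[-1]); p["pixels"]=np.mean([q["pixels"].astype(float) for q in ps],0).astype(np.uint8); return p
def tri(obs): # obs list of (p,uv)
    A=[];b=[]
    for p,(u,v) in obs:
        R=np.array(p["R"]);t=np.array(p["t"]);F=f(p)
        for k,c in ((0,(u-p["cx"])/F),(1,(v-p["cy"])/F)):
            A.append(R[k]-c*R[2]); b.append(c*t[2]-t[k])
    x,r,_,_=np.linalg.lstsq(np.array(A),np.array(b),rcond=None); return x,np.sqrt(r)*F if len(r) else 0
E
python3 - <<'E'
from h import *
import pickle
p=avg("top"); q=avg("scene"); pickle.dump((p,q),open("start.pkl","wb"))
save(p,"topA",(335,170,445,265),7); save(q,"sceneA",(215,195,315,255),8)
save(p,"topL",(260,160,335,230),8); save(q,"sceneL",(310,185,370,245),10)
E
```

```text
(no output)
```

View pics/topA.png

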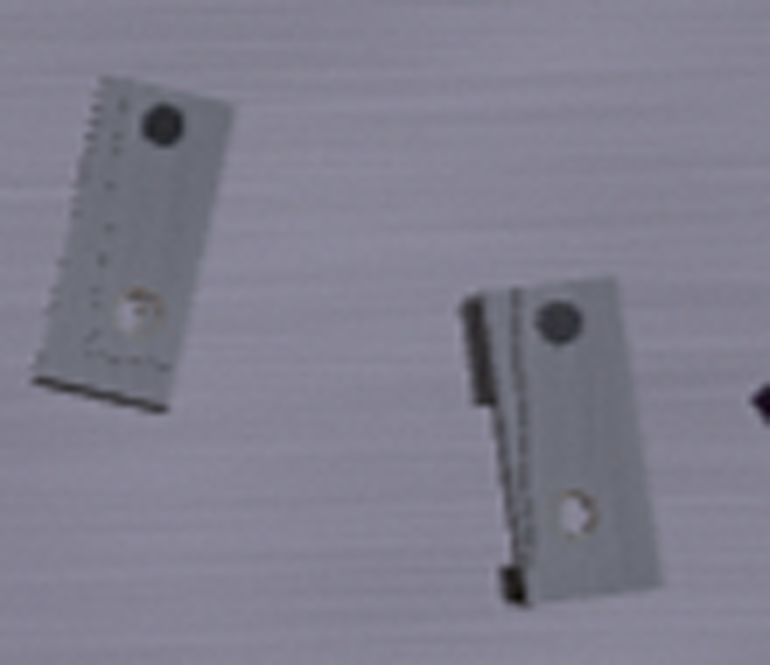

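View pics/sceneA.png

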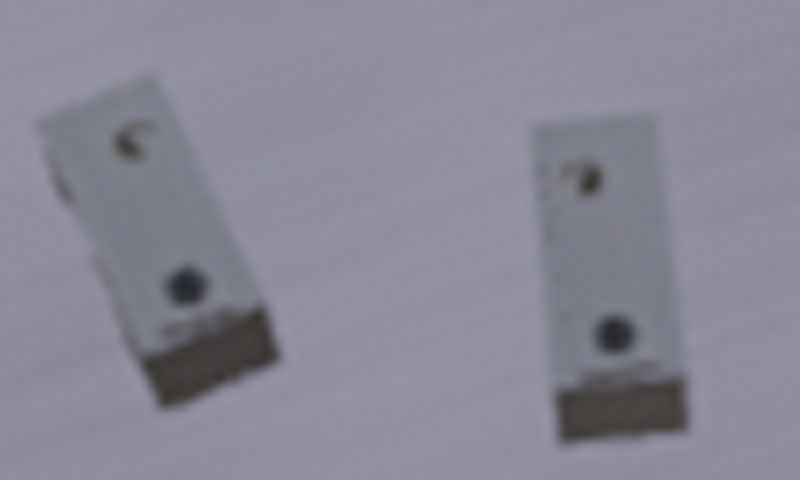

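View pics/topL.png

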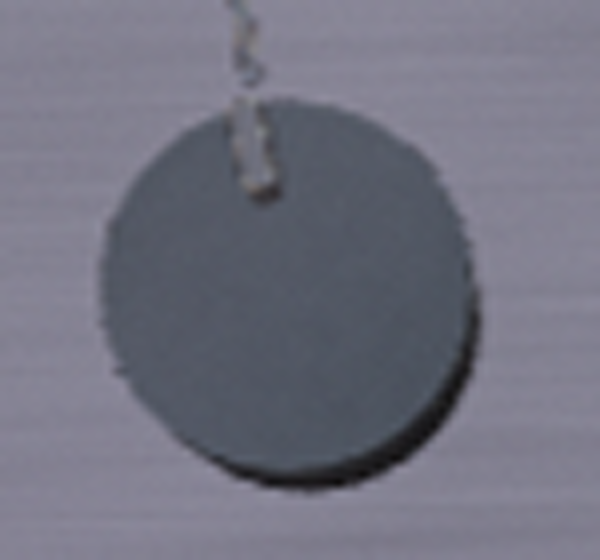

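View pics/sceneL.png

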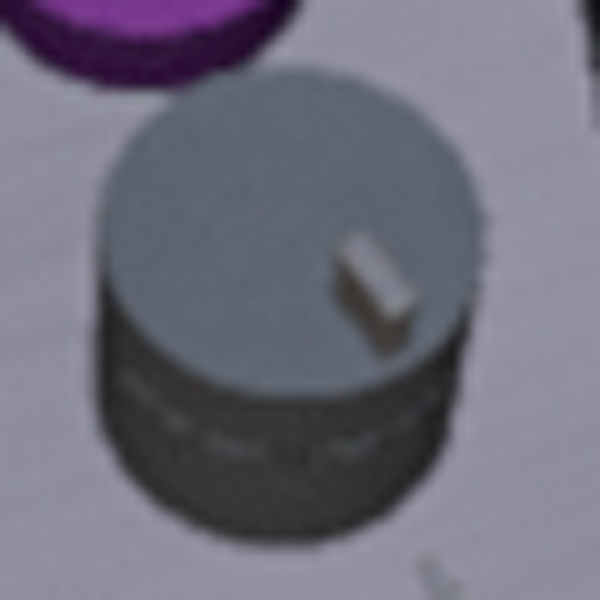

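```bash
cat > fit.py <<'E'
from h import *
import pickle
from scipy.ndimage import map_coordinates, gaussian_filter
from scipy.optimize import minimize
def grads(p,s=0.8):
    g=p["pixels"].astype(float)
    return [np.stack([gaussian_filter(g[...,c],s,order=o) for c in range(3)]) for o in ((0,1),(1,0))]
def projn(p,X):
    c=X@np.array(p["R"]).T+p["t"]; return np.stack([p["cx"]+f(p)*c[:,0]/c[:,2],p["cy"]+f(p)*c[:,1]/c[:,2]],1)
def edgescore(p,G,P,N):  # P world pts, N world normals
    u=projn(p,P); v=projn(p,P+N*1e-3)-u; v/=np.linalg.norm(v,axis=1)[:,None]
    gx=np.stack([map_coordinates(G[0][c],[u[:,1],u[:,0]],order=1) for c in range(3)])
    gy=np.stack([map_coordinates(G[1][c],[u[:,1],u[:,0]],order=1) for c in range(3)])
    d=gx*v[:,0]+gy*v[:,1]
    return np.sqrt((d**2).sum(0)).mean()
def bracket(th,z=0.048):
    x,y,a=th; s=np.linspace(0,1,40)
    c=[(-.03,-.025),(.085,-.025),(.085,.025),(-.03,.025)]; nn=[(0,-1),(1,0),(0,1),(-1,0)]
    P=[];N=[]
    for i in range(4):
        A=np.array(c[i]);B=np.array(c[(i+1)%4]); P.append(A+s[:,None]*(B-A)); N.append(np.tile(nn[i],(40,1)))
    P=np.concatenate(P);N=np.concatenate(N).astype(float); R=np.array([[np.cos(a),-np.sin(a)],[np.sin(a),np.cos(a)]])
    P=P@R.T+[x,y];N=N@R.T
    return np.c_[P,np.full(len(P),z)],np.c_[N,np.zeros(len(N))]
def circle(th,r,z):
    t=np.linspace(0,2*np.pi,120,endpoint=False); n=np.c_[np.cos(t),np.sin(t),0*t]
    return np.array([th[0],th[1],z])+r*n,n
def opt(model,views,x0,sc):
    Gs=[grads(p,s) for p in views for s in (1.6,)]; G2=[grads(p,.8) for p in views]
    x0=np.array(x0,float)
    for GG in (Gs,G2):
        best=None
        F=lambda d:-sum(edgescore(p,g,*model(x0+d*sc)) for p,g in zip(views,GG))
        rng=np.random.default_rng(0)
        for k in range(25):
            d0=rng.normal(size=len(x0))*(k>0)
            simplex=np.vstack([d0,d0+np.eye(len(x0))])
            r=minimize(F,d0,method="Nelder-Mead",options=dict(initial_simplex=simplex))
            if best is None or r.fun<best.fun: best=r
        x0=x0+best.x*sc; sc=np.array(sc)/2
    return x0,-best.fun
E
python3 - <<'E'
from fit import *
p,q=pickle.load(open("start.pkl","rb"))
def tp(x,y): return ray(p,335+(x+.5)/7-.5,170+(y+.5)/7-.5,.048)
A0=tp(120,310);As=tp(163,124);B0=tp(560,515);Bs=tp(558,322)
for nm,h,s in (("A",A0,As),("B",tp(580,510),Bs)):
    a=np.arctan2(*(s-h)[:2][::-1]); print(nm,h.round(4),a,np.linalg.norm((s-h)[:2]))
    for vs,l in (([p],"top"),([q],"scene"),([p,q],"both")):
        print(l,*opt(bracket,vs,[h[0],h[1],a],[.004,.004,.05]))
for r,z,nm in ((.058,.098,"lid top"),(.058,.06,"rim")):
  for vs,l in (([p],"top"),([q],"scene"),([p,q],"both")):
    print(nm,l,*opt(lambda th:circle(th,r,z),vs,[.59,.09],[.004,.004]))
# holes, screws: picks
def T(x,y):return (335+(x+.5)/7-.5,170+(y+.5)/7-.5)
def S(x,y):return (215+(x+.5)/8-.5,195+(y+.5)/8-.5)
for nm,a,b in (("Ascrew",T(163,124),S(615,333)),("Bscrew",T(558,322),S(187,286)),("Ahole",T(140,311),S(580,178)),("Bhole",T(578,513),S(132,141)),):
    print(nm,*tri([(p,a),(q,b)]), ray(p,*a,.055),ray(q,*b,.055))
a=(260+(255)/8-.5,160+143/8-.5); b=(310+37.8-.5,185+27.2-.5)
print("tab",tri([(p,a),(q,b)]),ray(p,*a,.128),ray(q,*b,.128))
E
```

```text
A [ 0.5412 -0.0498  0.048 ] -0.258811270656284 0.07081223397846875
top [ 0.5369013  -0.04820073 -0.25129481] 22.16092139068373
scene [ 0.54145238 -0.04962707 -0.26135918] 17.07763963533986
both [ 0.53717509 -0.04857241 -0.25180552] 35.00058468205053
B [ 0.4638 -0.2149  0.048 ] 0.06814431180116014 0.0689239275087699
top [ 0.46189894 -0.21370937  0.17836595] 20.936431462218053
scene [ 0.48746827 -0.21597041  0.1042601 ] 24.731259424183143
both [ 0.46245062 -0.21674165  0.09860468] 34.88345163302802
lid top top [0.58166422 0.08708906] 33.21785820117169
lid top scene [0.58821345 0.08990468] 31.137974375560805
lid top both [0.58771777 0.09015031] 61.34938487274778
rim top [0.58375545 0.08841248] 32.20876420219425
rim scene [0.61255897 0.07653897] 36.77321888390805
rim both [0.58394309 0.08911233] 41.20685786697875
Ascrew [ 0.60835986 -0.06718524  0.05765019] [0.04178708] [ 0.60870432 -0.06744747  0.055     ] [ 0.60703834 -0.0667391   0.055     ]
Bscrew [ 0.53197201 -0.20855449  0.05624364] [0.02032243] [ 0.53206855 -0.20876984  0.055     ] [ 0.53123639 -0.20857805  0.055     ]
Ahole [ 0.54007247 -0.05676194  0.05535801] [0.04067517] [ 0.54012208 -0.0567166   0.055     ] [ 0.53984376 -0.05677502  0.055     ]
Bhole [ 0.46288497 -0.21180628  0.05566528] [0.42884284] [ 0.46267636 -0.21265787  0.055     ] [ 0.46277423 -0.21111079  0.055     ]
tab (array([0.62717253, 0.09757201, 0.12782677]), array([0.30453257])) [0.62696027 0.09705202 0.128     ] [0.62739878 0.0980394  0.128     ]
```

```bash
python3 - <<'E'
from fit import *
p,q=pickle.load(open("start.pkl","rb"))
for nm,s,sgn in (("A",(.6082,-.0671),-1),("B",(.5318,-.2086),1)):
    G={l:grads(v,1.0) for l,v in (("p",p),("q",q))}
    for a in np.arange(-.34,-.16,.015) if nm=="A" else np.arange(.02,.22,.015):
        h=(s[0]-.07*np.cos(a),s[1]-.07*np.sin(a)); P,N=bracket((*h,a))
        row=[edgescore(v,G[l],P[i*40:i*40+40],N[i*40:i*40+40]) for l,v in (("p",p),("q",q)) for i in range(4)]
        print(nm,round(a,3),np.round(h,4),np.round(row,1),round(sum(row),1))
# draw overlays
for a,s,n in ((-.25,(.6082,-.0671),"A"),(.125,(.5318,-.2086),"B")):
  pass
for v,crop,k,name in ((p,(335,170,445,265),7,"ovt"),(q,(215,195,315,255),8,"ovs")):
  im=cv2.resize(v["pixels"][crop[1]:crop[3],crop[0]:crop[2],::-1],None,fx=k,fy=k,interpolation=cv2.INTER_CUBIC)
  for a,s in ((-.25,(.6082,-.0671)),(.125,(.5318,-.2086))):
    h=(s[0]-.07*np.cos(a),s[1]-.07*np.sin(a))
    for X in (bracket((*h,a))[0][::3],circle(h,.008,.048)[0][::4]):
      for u in projn(v,X): cv2.circle(im,tuple(int(t) for t in ((u-np.array(crop[:2])+.5)*k)),1,(0,255,0),-1)
  cv2.imwrite(f"pics/{name}.png",im)
E
```

```text
A -0.34 [ 0.5422 -0.0438] [ 8.2 13.3  7.8  9.3  8.6 23.   6.9 10. ] 87.0
A -0.325 [ 0.5419 -0.0447] [ 9.1 13.5  8.8  8.7  9.6 23.3  7.4 10.3] 90.7
A -0.31 [ 0.5415 -0.0457] [10.5 13.8 10.1  8.  10.8 23.4  8.1 10.6] 95.3
A -0.295 [ 0.5412 -0.0467] [12.2 13.9 11.6  7.1 12.  23.6  8.9 10.8] 100.2
A -0.28 [ 0.5409 -0.0478] [13.9 14.1 12.9  6.1 13.  23.7  9.7 11. ] 104.4
A -0.265 [ 0.5406 -0.0488] [15.  14.1 13.5  5.7 13.7 23.7 10.2 11.2] 107.1
A -0.25 [ 0.5404 -0.0498] [15.2 14.1 13.2  5.6 13.7 23.8 10.4 11.2] 107.3
A -0.235 [ 0.5401 -0.0508] [14.4 14.  12.   5.6 13.1 23.7 10.2 11.1] 104.3
A -0.22 [ 0.5399 -0.0518] [13.  13.8 10.4  5.4 12.1 23.6  9.8 11. ] 99.1
A -0.205 [ 0.5397 -0.0529] [11.4 13.6  8.8  6.2 10.9 23.3  9.  10.7] 94.0
A -0.19 [ 0.5395 -0.0539] [ 9.9 13.3  7.5  7.2  9.7 22.9  8.2 10.4] 89.1
A -0.175 [ 0.5393 -0.0549] [ 8.6 13.   6.6  8.2  8.7 22.5  7.4 10. ] 84.9
A -0.16 [ 0.5391 -0.0559] [ 7.6 12.6  5.8  8.9  7.8 22.   6.6  9.7] 81.0
B 0.02 [ 0.4618 -0.21  ] [ 6.6 14.2 26.2 20.2  4.  24.2  6.8 10. ] 112.1
B 0.035 [ 0.4618 -0.211 ] [ 7.5 14.6 27.7 20.2  4.6 24.6  7.4 10.4]
[... 185 characters left out ...]
15.7 22.3 18.6  6.2 25.5 10.  11.5] 120.8
B 0.095 [ 0.4621 -0.2152] [11.7 15.9 21.7 17.6  6.9 25.7 10.6 11.7] 121.8
B 0.11 [ 0.4622 -0.2163] [11.8 16.  19.9 16.6  8.3 25.8 10.8 11.8] 121.0
B 0.125 [ 0.4623 -0.2173] [11.2 16.  17.8 15.7  9.5 25.9 10.6 11.8] 118.4
B 0.14 [ 0.4625 -0.2184] [10.  15.9 17.  14.9 10.3 25.8 10.  11.6] 115.6
B 0.155 [ 0.4626 -0.2194] [ 8.6 15.8 16.5 14.2 10.4 25.7  9.3 11.3] 111.9
B 0.17 [ 0.4628 -0.2204] [ 7.3 15.6 15.8 13.6  9.9 25.5  8.5 11. ] 107.3
B 0.185 [ 0.463  -0.2215] [ 6.4 15.2 15.3 13.   9.  25.3  7.8 10.6] 102.6
B 0.2 [ 0.4632 -0.2225] [ 5.7 14.8 14.9 12.4  7.9 24.9  7.3 10.2] 98.0
B 0.215 [ 0.4634 -0.2235] [ 5.2 14.2 14.3 11.8  6.7 24.6  6.8  9.8] 93.3
```

View pics/ovt.png

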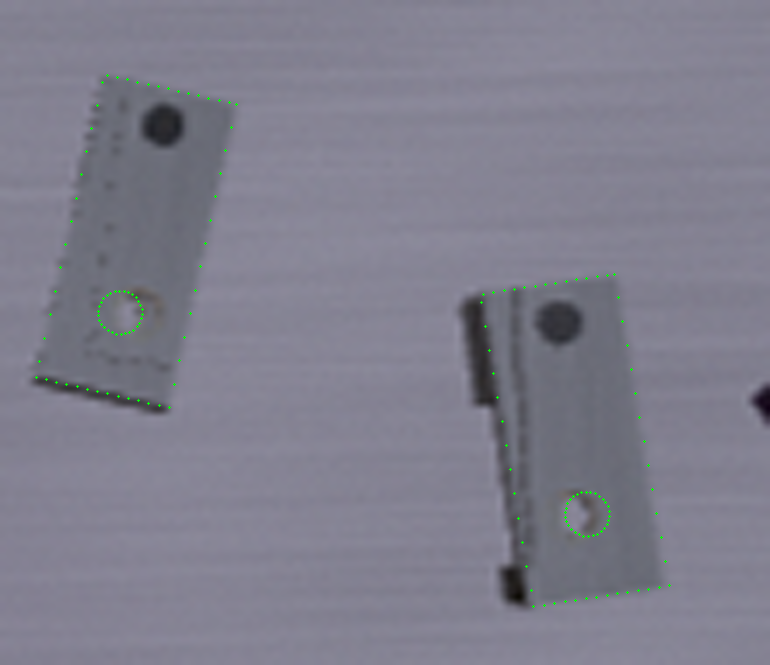

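View pics/ovs.png

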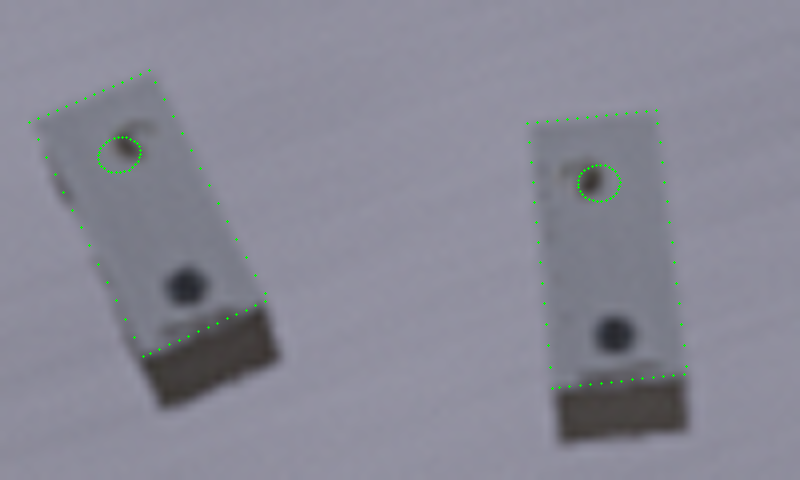

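The overlays match both brackets, giving hole A at about (0.541,-0.049) and hole B at about (0.463,-0.217). The tab is at (0.627,0.0975). Next I grasp the tab.

```bash
python3 - <<'E'
from h import *
R=down(.188-np.pi/2)
print(robot.solve_ik([.627,.0975,.16],R))
robot.reach([.627,.0975,.20],R)
print(robot.servo_line([.627,.0975,.104],max_speed=.08,f_stop=5), status.state()["position"])
robot.close_gripper(grasp_force=30)
robot.pause(.2)
s=status.state(); print(s["gripper_width"],s["force"],s["position"],s["t"])
p=avg("scene",2); save(p,"grasp1",(270,130,430,270),5)
E
```

```text
[ 7.34901038e-02  2.54651774e-01  1.45543911e+00 -4.44089210e-16
  1.43150177e+00  1.45628643e+00]
False [0.6275695  0.09754504 0.10486738]
0.009782297389551992 [0.35297815 0.52110923 0.80451195] [0.62701366 0.09753452 0.10400245] 8.2583
```

View pics/grasp1.png

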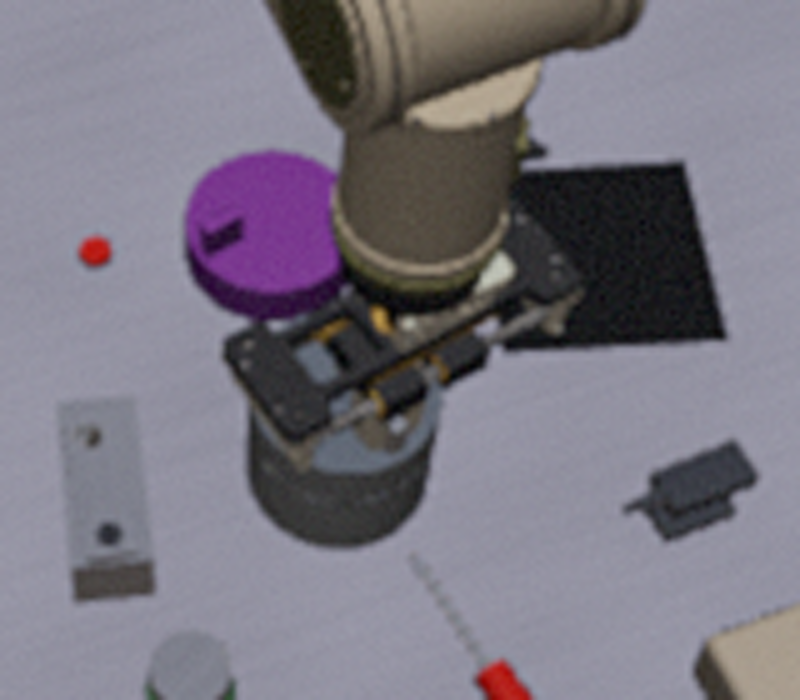

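```bash
python3 - <<'E'
from h import *
from scipy.spatial.transform import Rotation as Ro
robot.close_gripper(grasp_force=45)
x=np.array([np.cos(.188),np.sin(.188),0]); y=np.array([-x[1],x[0],0])
C=np.array([.5875,.09,.06]); H=C-.058*x
s=status.state(); P0=s["position"]; R0=down(.188-np.pi/2)
for th in (.07,.14,.21,.28):
    R=Ro.from_rotvec(-y*th).as_matrix()
    robot.servo_line(H+R@(P0-H),R@R0,max_speed=.06)
    s=status.state(); print(th,s["position"].round(4),s["force"].round(2),s["gripper_width"].round(4))
robot.pause(.3)
p=avg("scene",2); save(p,"tip",(270,130,430,270),5)
E
```

```text
Traceback (most recent call last):
AttributeError: 'float' object has no attribute 'round'
```

```bash
python3 - <<'E'
from h import *
from scipy.spatial.transform import Rotation as Ro
x=np.array([np.cos(.188),np.sin(.188),0]); y=np.array([-x[1],x[0],0])
C=np.array([.5875,.09,.06]); H=C-.058*x
P0=np.array([.62701,.09753,.104]); R0=down(.188-np.pi/2)
for th in (.14,.21,.28):
    R=Ro.from_rotvec(-y*th).as_matrix()
    robot.servo_line(H+R@(P0-H),R@R0,max_speed=.06)
    s=status.state(); print(th,s["position"].round(4),s["force"].round(2),s["gripper_width"])
robot.pause(.3)
p=avg("scene",2); save(p,"tip",(270,130,430,270),5)
E
```

```text
0.14 [0.6196 0.0961 0.1173] [ 0.11 -0.21 -1.62] 0.00977698831943483
0.21 [0.6155 0.0953 0.1233] [-0.06 -0.07 -0.5 ] 0.009687284558724897
0.28 [0.611  0.0945 0.1292] [-0.78  0.1  -1.18] 0.00980134014051948
```

View pics/tip.png

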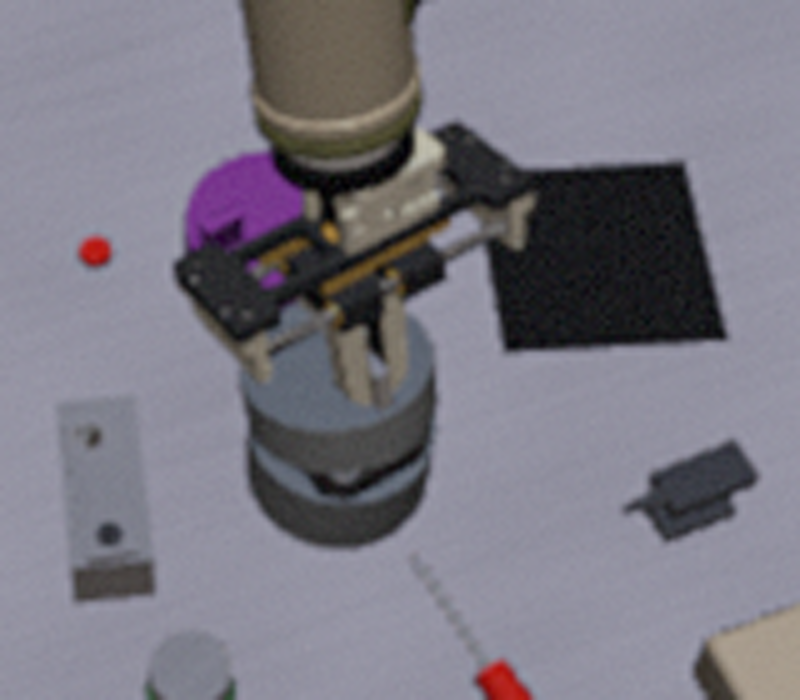

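```bash
python3 - <<'E'
from h import *
R0=down(.188-np.pi/2)
s=status.state(); P=s["position"]
robot.servo_line(P+[0,0,.10],max_speed=.1)
x=np.array([np.cos(.188),np.sin(.188),0])
T=np.array([.4975,.32,0])+.0398*x
robot.servo_line(P+[0,0,.12],R0,max_speed=.1)
robot.servo_line([T[0],T[1],.22],R0,max_speed=.15)
robot.servo_line([T[0],T[1],.11],R0,max_speed=.15)
robot.pause(.2)
print(status.state()["force"],status.state()["gripper_width"])
p=avg("scene",2); save(p,"mat1",(310,100,470,240),5)
E
```

```text
[ 0.49656148 -0.12170958 -1.52742484] 0.009547434457752151
```

View pics/mat1.png

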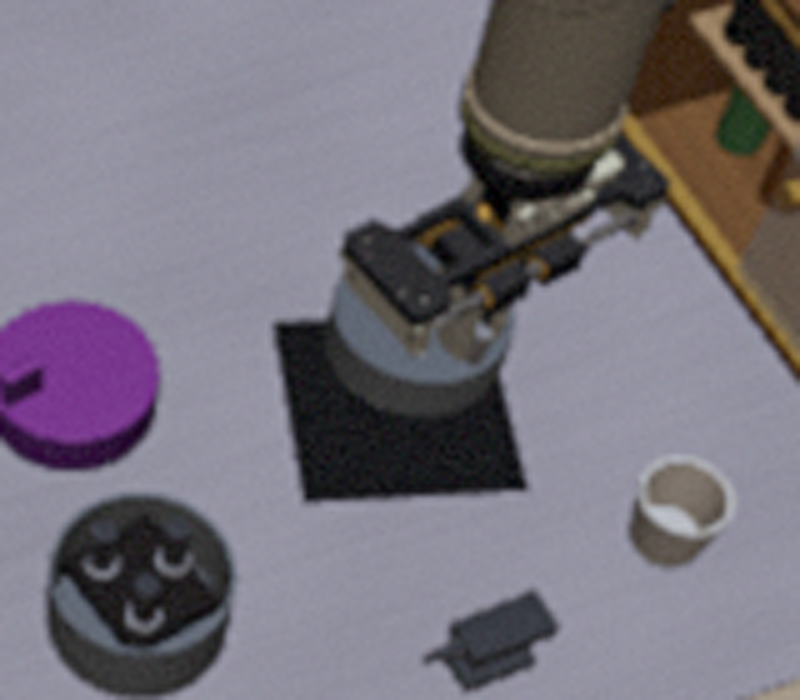

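```bash
python3 - <<'E'
from h import *
P=status.state()["position"]
print(robot.servo_line([P[0],P[1],.075],max_speed=.08,f_stop=5))
print(robot.servo_line([P[0],P[1],.0545],max_speed=.03,f_stop=4))
s=status.state(); print(s["position"],s["force"])
robot.open_gripper(); robot.pause(.2)
robot.servo_line([P[0],P[1],.16],max_speed=.15)
R=down(.188-np.pi/2)
robot.reach([.45,-.05,.30],R)
robot.pause(.2)
p=avg("scene",6); save(p,"after",(300,140,460,260),5)
q=avg("top",6); save(q,"aftert",(180,150,340,290),5)
print(status.state()["t"])
import pickle; pickle.dump((q,p),open("open.pkl","wb"))
for n in ("pin1","lid","lid_tab","tin_rim"): print(n,spot(p,n) if 0 else "")
E
```

```text
False
True
[0.53702366 0.32764256 0.05679412] [-0.3088452  -0.40852271  5.46792187]
20.5667
pin1 
lid 
lid_tab 
tin_rim
```

View pics/after.png

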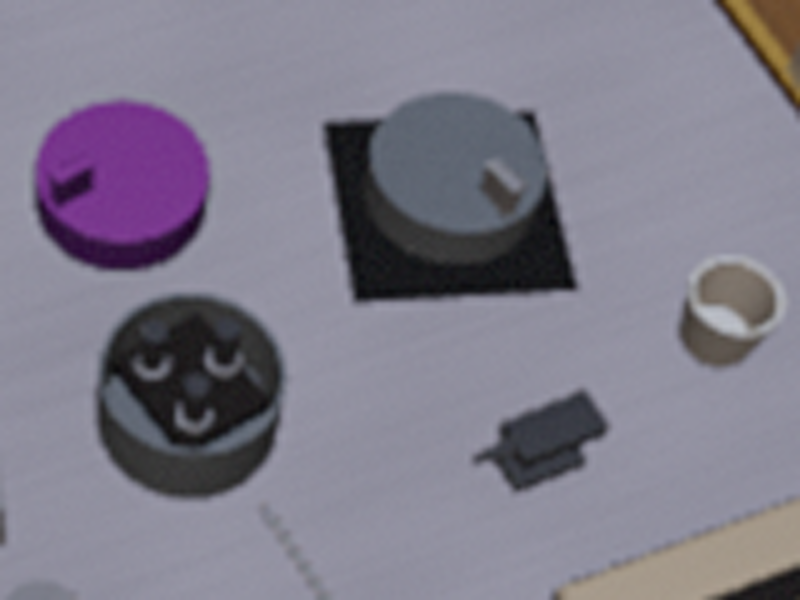

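View pics/aftert.png

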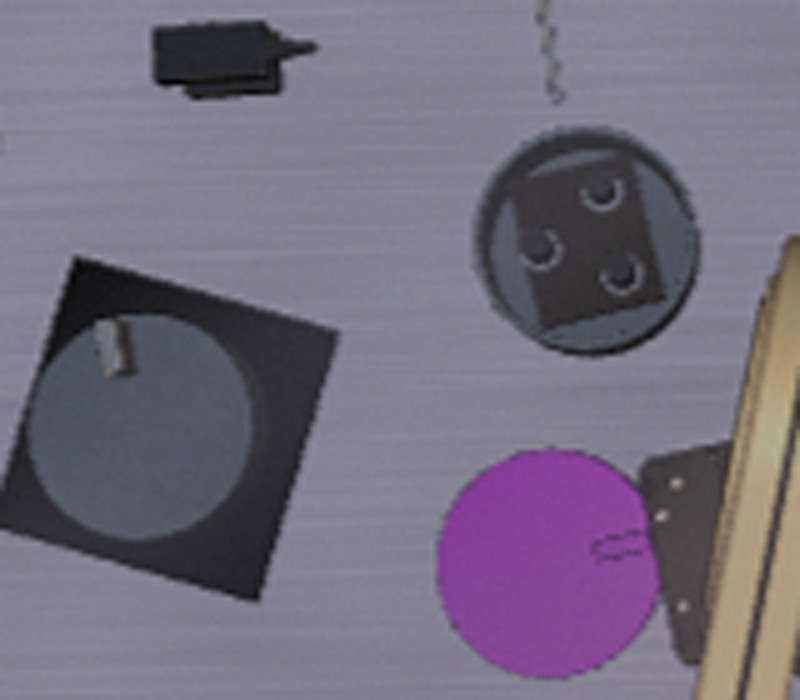

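```bash
python3 - <<'E'
from fit import *
q,p=pickle.load(open("open.pkl","rb"))
for l,vs in (("top",[q]),("scene",[p]),("both",[q,p])):
    print(l,*opt(lambda th:(lambda a,b:(np.r_[a[0],b[0]],np.r_[a[1],b[1]]))(circle(th,.058,.06),circle(th,.054,.06)),vs,[.586,.09],[.004,.004]))
pat=np.array([(0,.024),(-.022,-.014),(.022,-.014)])
def pins(th):
    c,s=np.cos(th[2]),np.sin(th[2]); X=pat@np.array([[c,-s],[s,c]]).T+th[:2]
    PP=[];NN=[]
    for x in X:
        for r,z in ((.011,.052),(.008,.088)):
            a,b=circle(x,r,z); PP.append(a[::4]);NN.append(b[::4])
    return np.concatenate(PP),np.concatenate(NN)
for a0 in (0,.2):
  for l,vs in (("top",[q]),("scene",[p]),("both",[q,p])):
    th,sc=opt(pins,vs,[.586,.09,a0],[.003,.003,.1]); print(l,th,sc)
c,s=np.cos(th[2]),np.sin(th[2]); print(pat@np.array([[c,-s],[s,c]]).T+th[:2])
for v,crop,k,name in ((q,(260,160,340,230),8,"pt"),(p,(310,185,370,245),10,"ps")):
  im=cv2.resize(v["pixels"][crop[1]:crop[3],crop[0]:crop[2],::-1],None,fx=k,fy=k,interpolation=cv2.INTER_CUBIC)
  for u in projn(v,pins(th)[0]): cv2.circle(im,tuple(int(t) for t in ((u-np.array(crop[:2])+.5)*k)),1,(0,255,0),-1)
  cv2.imwrite(f"pics/{name}.png",im)
E
```

```text
top [0.58445337 0.08893887] 33.92938968001413
scene [0.58962599 0.08983209] 41.318621287920664
both [0.58536154 0.08907931] 69.4262618508292
top [0.5853233  0.08943385 0.20670674] 14.361981499648264
scene [0.54016078 0.09163922 1.20435657] 20.46696194133264
both [0.53873222 0.09140304 1.13584792] 32.30997482628483
top [0.60271514 0.10465649 1.24914287] 13.918315272127822
scene [0.5894598  0.08935213 0.22231444] 21.994015248855305
both [0.53872967 0.09130522 1.13584903] 32.304254740062376
[[0.51696426 0.10141793]
 [0.54215618 0.06545452]
 [0.56069614 0.10535778]]
```

View pics/pt.png

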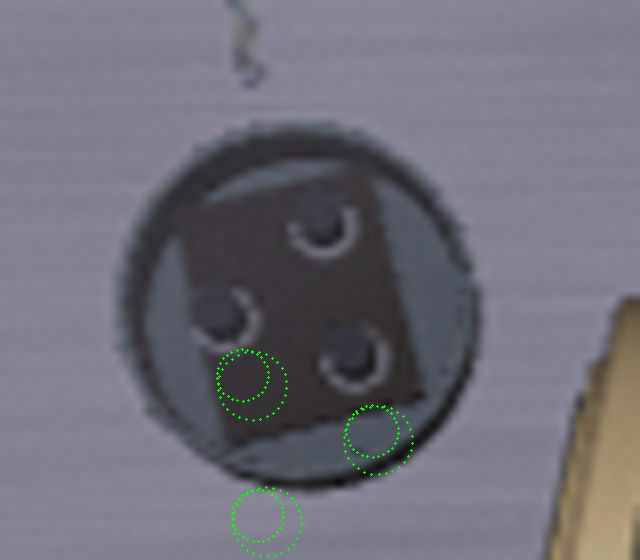

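View pics/ps.png

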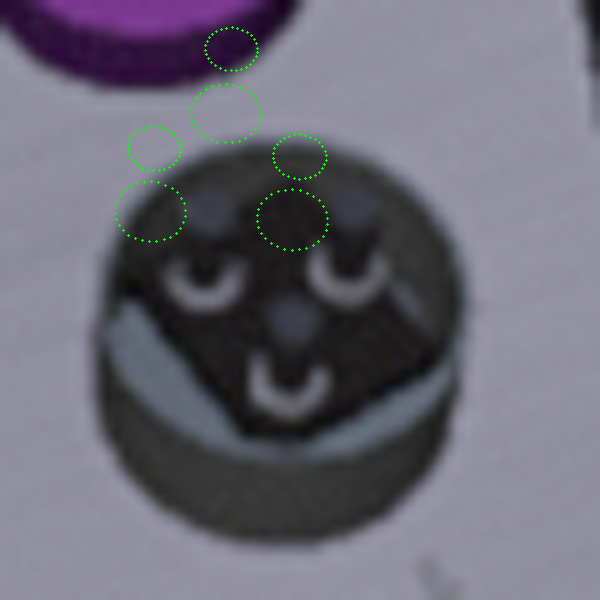

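```bash
python3 - <<'E'
from fit import *
q,p=pickle.load(open("open.pkl","rb"))
T=lambda x,y:(260+x/8-.5,160+y/8-.5); S=lambda x,y:(310+x/10-.5,185+y/10-.5)
# scene left=-? match: top pins: P3 (323,224) P1 (222,310) P2 (355,351)
pat=np.array([(0,.024),(-.022,-.014),(.022,-.014)])
for th in ((.5853,.0894,.207),(.5895,.0894,.222),(.5874,.0894,.215)):
    c,s=np.cos(th[2]),np.sin(th[2]); X=pat@np.array([[c,-s],[s,c]]).T+th[:2]; print(X.round(4).tolist())
for n,a,b in (("P1",T(222,310),S(355,207)),("P2",T(355,351),S(215,215)),("P3",T(323,224),S(293,322))):
    print(n,tri([(q,a),(p,b)]),ray(q,*a,.088),ray(p,*b,.088))
E
```

```text
[[0.5804, 0.1129], [0.5666, 0.0712], [0.6097, 0.0802]]
[[0.5842, 0.1128], [0.5711, 0.0709], [0.614, 0.0806]]
[[0.5823, 0.1128], [0.5689, 0.071], [0.6119, 0.0804]]
P1 (array([0.58193965, 0.11288166, 0.08653886]), array([0.75321298])) [0.58131535 0.11149605 0.088     ] [0.58307978 0.11370003 0.088     ]
P2 (array([0.56836303, 0.07239267, 0.08499265]), array([1.11127982])) [0.56739166 0.07038454 0.088     ] [0.57059171 0.07342368 0.088     ]
P3 (array([0.6089776 , 0.08130014, 0.08067821]), array([0.78291451])) [0.60747179 0.07954473 0.088     ] [0.6131423  0.08050354 0.088     ]
```

```bash
cat > pick.py <<'E'
from h import *
def pick(x,y,yaw):
    R=down(yaw)
    robot.reach([x,y,.16],R)
    print("contact",robot.servo_line([x,y,.064],max_speed=.08,f_stop=5),status.state()["position"])
    robot.close_gripper(grasp_force=15); robot.close_gripper(grasp_force=40); robot.pause(.2)
    s=status.state(); print(s["gripper_width"],s["force"].round(2),s["position"])
    print("lift",robot.servo_line([x,y,.10],max_speed=.05,f_stop=15))
    robot.servo_line([x,y,.18],max_speed=.12)
    s=status.state(); print(s["gripper_width"],s["force"].round(2),s["position"])
E
python3 - <<'E'
from pick import *
pick(.5823,.1128,.215)
robot.servo_line([.5404,-.053,.18],max_speed=.15)
robot.servo_line([.5404,-.053,.137],max_speed=.1)
robot.pause(.3)
p=avg("scene",6); save(p,"pinA_s",(250,190,330,260),10)
q=avg("top",6); save(q,"pinA_t",(320,160,400,240),8)
import pickle; pickle.dump((q,p),open("pinA.pkl","wb"))
print(status.state()["t"],status.state()["position"])
E
```

```text
contact False [0.58288903 0.11285435 0.06479032]
0.015112737355851981 [-0.1  -0.15 -0.36] [0.58229103 0.1128177  0.06399257]
lift False
0.015074690972901575 [-1.06 -0.54 -1.3 ] [0.58177464 0.11276646 0.17902664]
29.1333 [ 0.54039467 -0.05299204  0.13698338]
```

View pics/pinA_s.png

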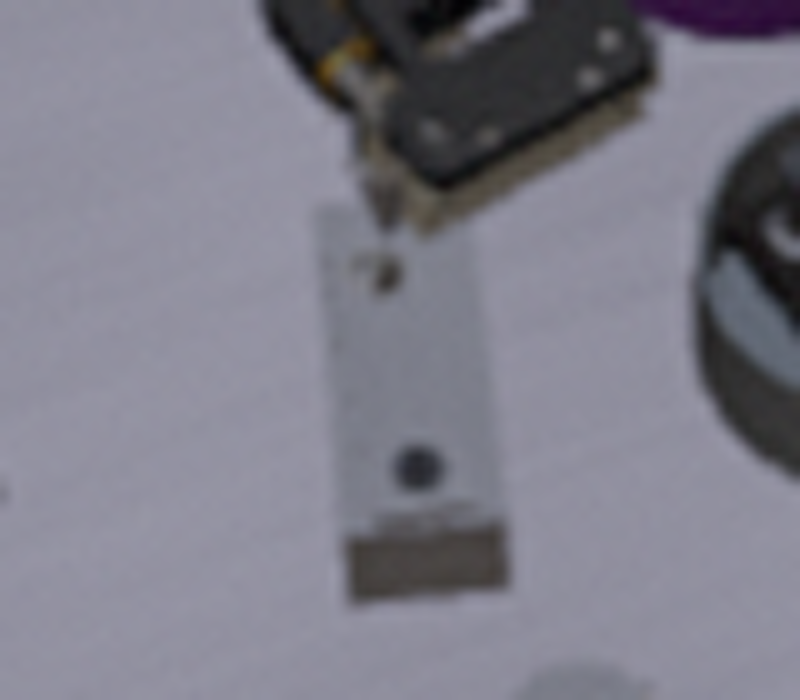

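View pics/pinA_t.png

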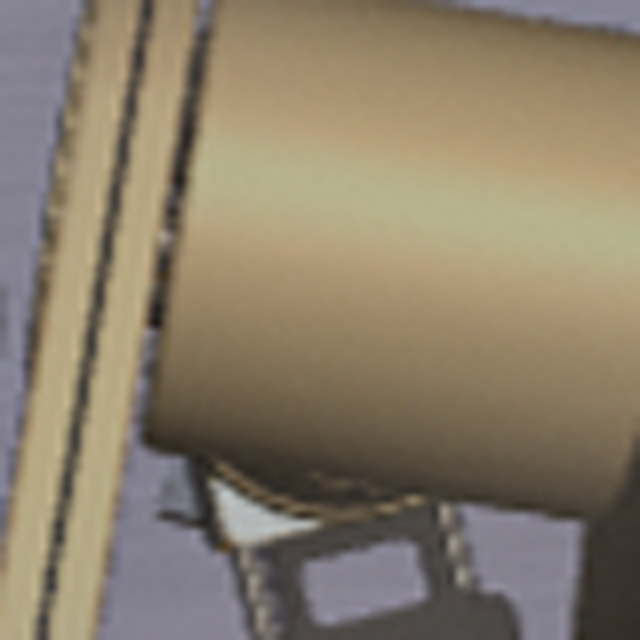

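```bash
python3 - <<'E'
from fit import *
q,p=pickle.load(open("pinA.pkl","rb"))
k=14;crop=(272,195,322,235)
im=cv2.resize(p["pixels"][crop[1]:crop[3],crop[0]:crop[2],::-1],None,fx=k,fy=k,interpolation=cv2.INTER_CUBIC)
im0=im.copy()
def dr(X,c):
    for u in projn(p,X): cv2.circle(im,tuple(int(t) for t in ((u-np.array(crop[:2])+.5)*k)),1,c,-1)
x=(.5404,-.053)
for r,z in ((.0025,.079),(.0072,.101),(.0072,.121),(.011,.121)): dr(circle(x,r,z)[0],(0,0,255))
dr(circle((.5408,-.0493),.008,.048)[0],(0,255,0)); dr(circle((.540,-.0567),.008,.055)[0],(255,0,0))
cv2.imwrite("pics/ovpA.png",np.hstack([im[:,:],])); cv2.imwrite("pics/ovpA0.png",im0)
E
```

```text
(no output)
```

View pics/ovpA.png

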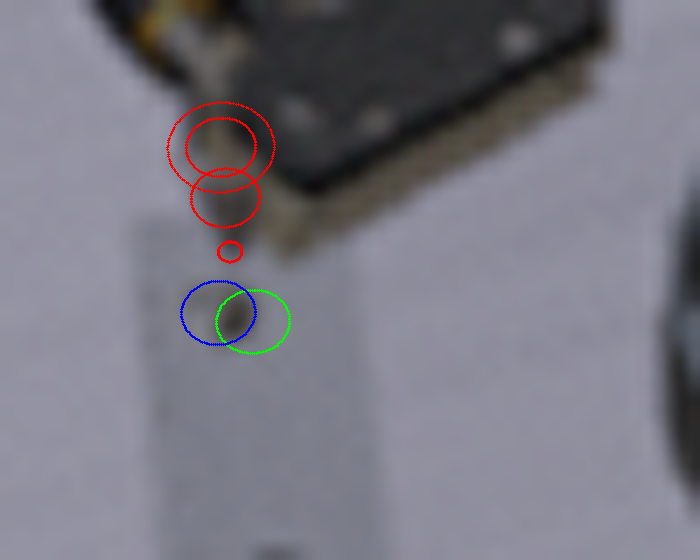

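View pics/ovpA0.png

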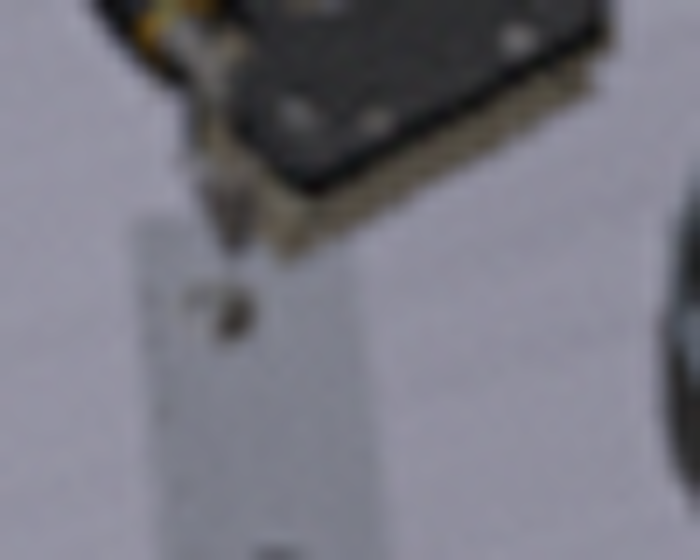

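```bash
cat > ins.py <<'E'
from h import *
def steps(mid,tgt,z0=.137,ztip=.104,fs=25,zend=.0705):
    mid=np.array(mid);tgt=np.array(tgt)
    c=robot.servo_line([*mid,ztip],max_speed=.04,f_stop=8); s=status.state(); print("in",c,s["position"].round(4),s["force"].round(2))
    if c: return False
    for z in np.linspace(ztip,zend,7)[1:]:
        k=min(1,(ztip-z)/.014); xy=mid+(tgt-mid)*k
        c=robot.servo_line([*xy,z],max_speed=.02,f_stop=fs); s=status.state(); print(c,s["position"].round(4),s["force"].round(2),round(s["gripper_width"],4))
        if c: return False
    return True
E
python3 - <<'E'
from ins import *
print(steps((.5404,-.0535),(.5408,-.0502)))
p=avg("scene",4); save(p,"insA",(250,190,330,260),10)
E
```

```text
in False [ 0.5406 -0.0535  0.1043] [-0.4   0.39 -1.04]
False [ 0.5404 -0.0523  0.0982] [-0.58 -0.78 -1.04] 0.0155
False [ 0.5406 -0.051   0.0926] [ 0.35 -1.67 -0.68] 0.0153
False [ 0.5406 -0.0502  0.0869] [ 0.82 -3.45 -1.82] 0.0148
False [ 0.5407 -0.0502  0.0813] [ 0.41 -3.25 -2.35] 0.0152
False [ 0.5407 -0.0501  0.0758] [-0.06 -3.47 -2.64] 0.0153
False [ 0.541  -0.0502  0.0708] [-1.02 -2.76  3.3 ] 0.0154
True
```

View pics/insA.png

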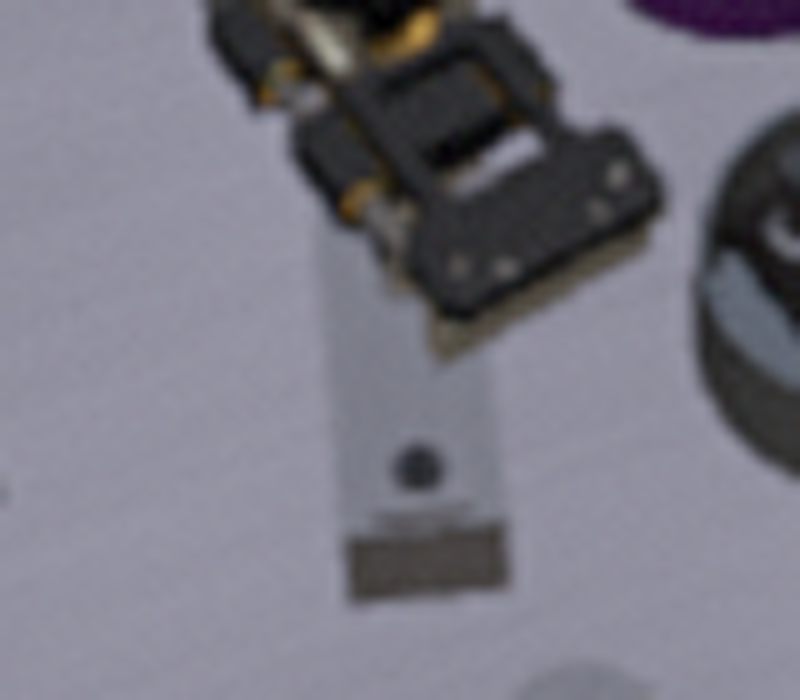

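```bash
python3 - <<'E'
from ins import *
print(robot.servo_line([.5408,-.0502,.068],max_speed=.02,f_stop=12)); s=status.state(); print(s["position"],s["force"])
robot.open_gripper(); robot.pause(.2)
robot.servo_line([.5408,-.0502,.17],max_speed=.15)
# pick P2
from pick import pick
pick(.569,.0715,-.832)
p=avg("scene",4); save(p,"A_done",(250,190,330,260),10)
robot.servo_line([.4628,-.2145,.18],max_speed=.15)
robot.servo_line([.4628,-.2145,.137],max_speed=.1)
robot.pause(.3)
p=avg("scene",6); save(p,"pinB_s",(200,190,280,260),10)
q=avg("top",6); save(q,"pinB_t",(320,160,460,260),5)
import pickle; pickle.dump((q,p),open("pinB.pkl","wb"))
print(status.state()["t"],status.state()["position"])
E
```

```text
True
[ 0.54112205 -0.05040415  0.07054417] [-4.85030727 -0.54203265 11.21349481]
contact False [0.56961466 0.07152075 0.06479158]
0.015563880863219016 [-0.42 -0.12 -0.41] [0.56898022 0.07149321 0.06396487]
lift False
0.015154002835670002 [-0.04  0.57 -1.19] [0.56849085 0.0714892  0.17907581]
45.0583 [ 0.46279186 -0.21448502  0.13696773]
```

View pics/A_done.png

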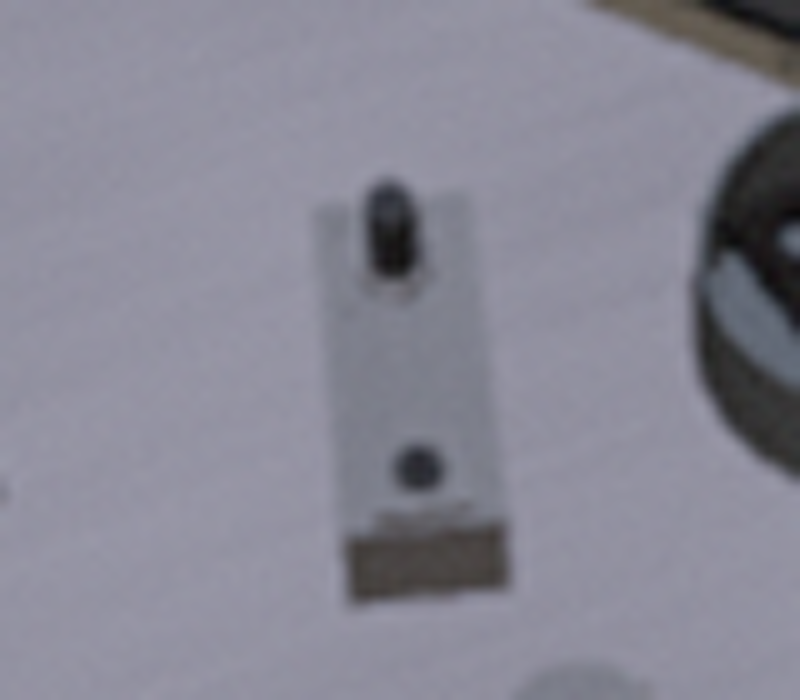

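View pics/pinB_s.png

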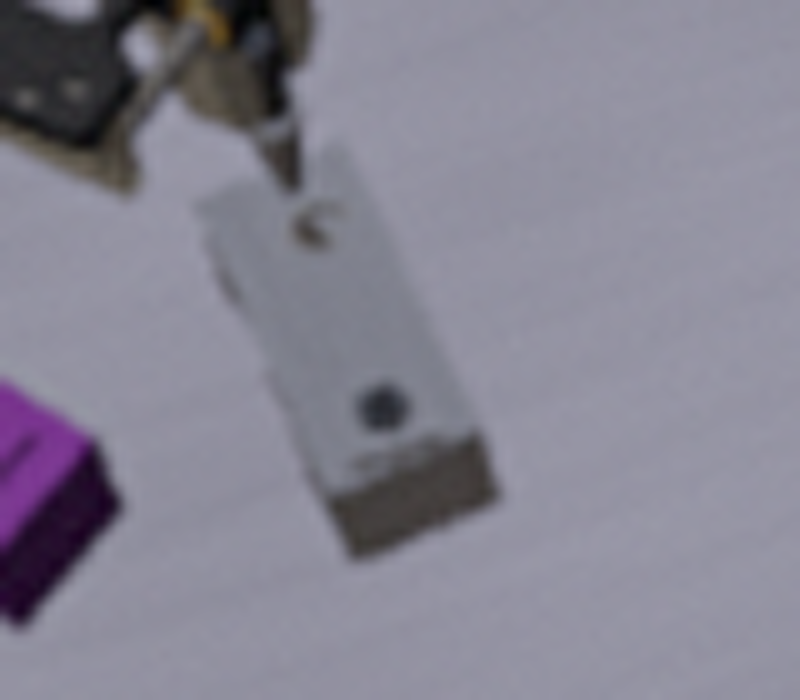

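View pics/pinB_t.png

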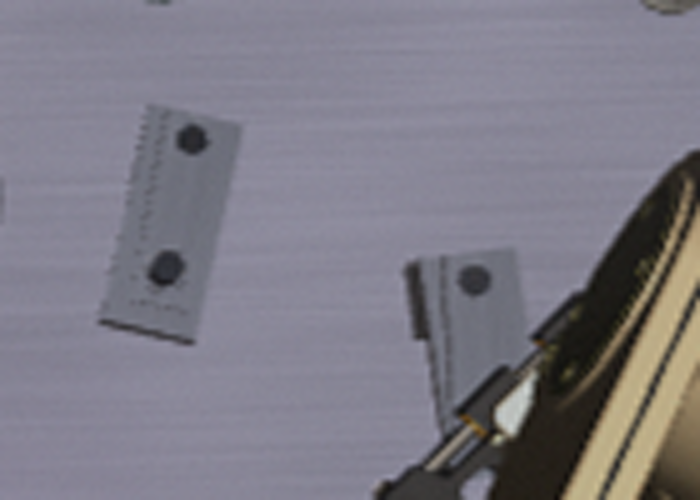

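Pin A stands upright in bracket A with its collar down. Next I check the pin held over B.

```bash
python3 - <<'E'
from fit import *
q,p=pickle.load(open("pinB.pkl","rb"))
k=14;crop=(212,190,262,230)
im=cv2.resize(p["pixels"][crop[1]:crop[3],crop[0]:crop[2],::-1],None,fx=k,fy=k,interpolation=cv2.INTER_CUBIC)
def dr(X,c):
    for u in projn(p,X): cv2.circle(im,tuple(int(t) for t in ((u-np.array(crop[:2])+.5)*k)),1,c,-1)
x=(.4628,-.2145)
for r,z in ((.0025,.079),(.0072,.101),(.0072,.121),(.011,.121)): dr(circle(x,r,z)[0][::3],(0,0,255))
dr(circle((.4628,-.217),.008,.048)[0][::2],(0,255,0)); dr(circle((.4629,-.2118),.008,.055)[0][::2],(255,0,0))
cv2.imwrite("pics/ovpB.png",im)
E
```

```text
(no output)
```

View pics/ovpB.png

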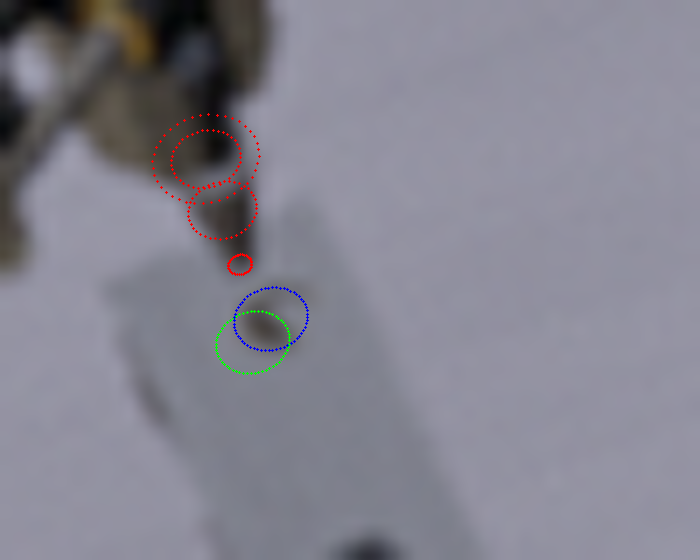

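```bash
python3 - <<'E'
from ins import *
ok=steps((.4628,-.2147),(.4627,-.2173)); print(ok)
if ok:
    P=status.state()["position"]
    print(robot.servo_line([.4627,-.2173,.068],max_speed=.02,f_stop=12)); s=status.state(); print(s["position"],s["force"])
E
```

```text
in False [ 0.4629 -0.2147  0.1042] [-0.63  1.07 -1.42]
False [ 0.4626 -0.2156  0.0982] [-0.11  0.31 -0.33] 0.0148
False [ 0.4625 -0.2166  0.0924] [-0.17  1.56 -0.54] 0.015
False [ 0.4624 -0.2172  0.0868] [-1.27  2.2  -2.41] 0.0152
False [ 0.4626 -0.2172  0.0814] [-1.11  1.31 -1.7 ] 0.015
False [ 0.4626 -0.2172  0.0758] [-1.24  1.63 -2.34] 0.0153
False [ 0.4628 -0.2175  0.0708] [-4.08  3.05  3.99] 0.0151
True
True
[ 0.46285492 -0.2176231   0.07056654] [-4.35489572  2.91361506 12.16865069]
```

```bash
python3 - <<'E'
from ins import *
import pickle
robot.open_gripper(); robot.pause(.2)
robot.servo_line([.4627,-.2173,.17],max_speed=.15)
robot.reach([.40,.25,.30],down(.188-np.pi/2))
robot.pause(.5)
p=avg("scene",6); q=avg("top",6); pickle.dump((q,p),open("done.pkl","wb"))
save(p,"d_s",(215,140,455,300),3.3); save(q,"d_t",(180,150,450,270),2.9)
print(status.state()["t"])
E
```

```text
54.0167
```

View pics/d_s.png

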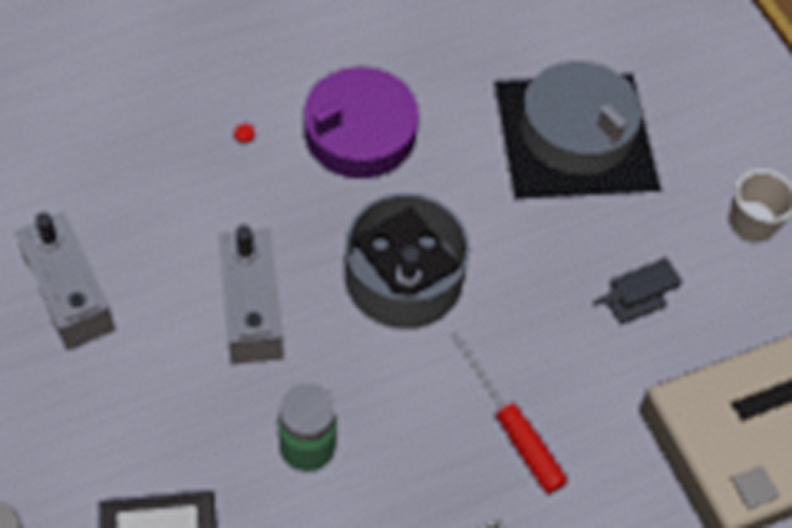

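View pics/d_t.png

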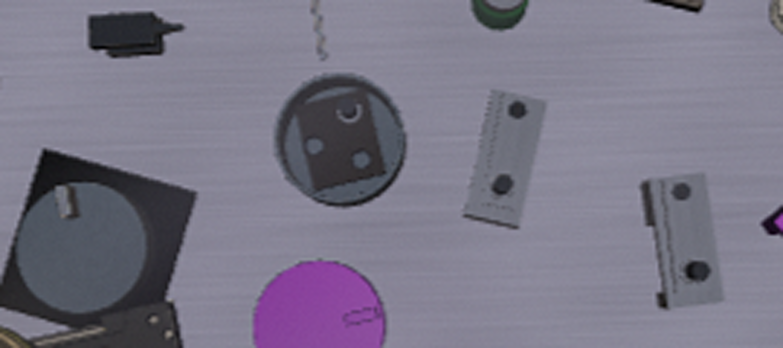

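Both pins look driven and the lid lies on the mat. I'll check with a model overlay, and re-measure the lid.

```bash
python3 - <<'E'
from fit import *
q,p=pickle.load(open("done.pkl","rb"))
H=[(.5408,-.0495),(.4627,-.217)]
tiles=[]
for v,crops in ((q,[(338,180,378,220),(396,210,436,250)]),(p,[(272,195,312,235),(217,190,257,230)])):
  for c in crops:
    k=9; im=cv2.resize(v["pixels"][c[1]:c[3],c[0]:c[2],::-1],None,fx=k,fy=k,interpolation=cv2.INTER_CUBIC); im=cv2.convertScaleAbs(im,alpha=1.4)
    for h in H:
      for r,z in ((.011,.059),(.008,.095)):
        for u in projn(v,circle(h,r,z)[0][::4]): cv2.circle(im,tuple(int(t) for t in ((u-np.array(c[:2])+.5)*k)),1,(0,255,0),-1)
    tiles.append(cv2.resize(im,(300,300)))
cv2.imwrite("pics/chk.png",np.vstack([np.hstack(tiles[:2]),np.hstack(tiles[2:])]))
for l,vs in (("top",[q]),("scene",[p]),("both",[q,p])):
    print(l,*opt(lambda th:circle(th,.058,.051),vs,[.4975,.32],[.004,.004]))
save(q,"lid_t",(180,195,240,255),10); save(p,"lid_s",(365,145,425,205),10)
E
```

```text
top [0.49739411 0.32053143] 31.559775034503687
scene [0.49885396 0.31995053] 33.40766946774267
both [0.49792097 0.32045894] 64.18202444451832
```

View pics/chk.png

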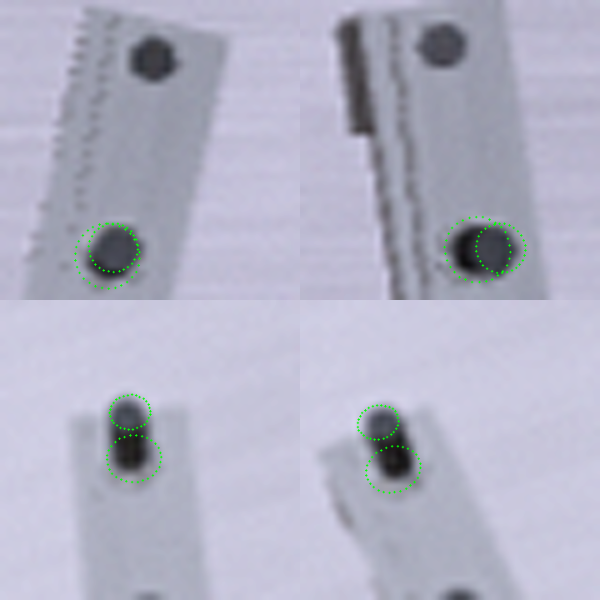

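View pics/lid_t.png

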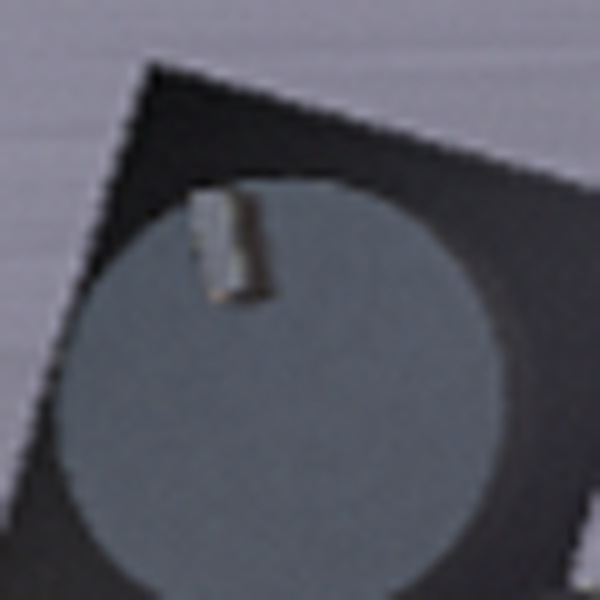

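View pics/lid_s.png

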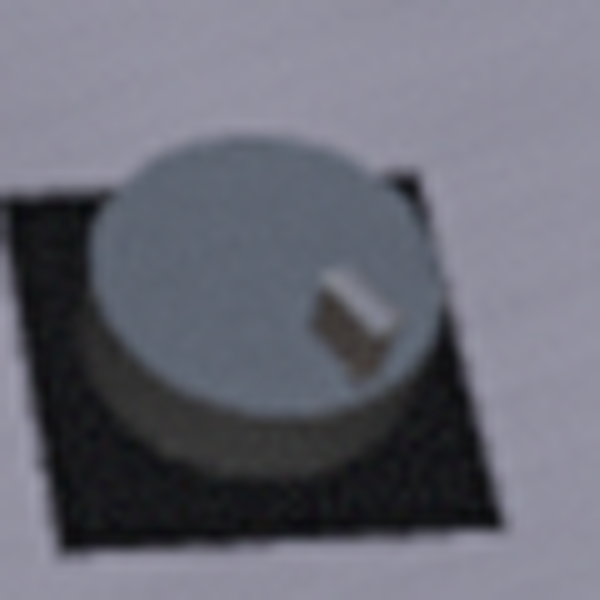

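The overlay agrees to about a pixel, and the lid is where I left it, at (0.498,0.320). Now I put the lid back.

```bash
python3 - <<'E'
from h import *
R=down(.188-np.pi/2)
robot.reach([.537,.3276,.16],R)
print(robot.servo_line([.537,.3276,.057],max_speed=.08,f_stop=5))
robot.close_gripper(grasp_force=15); robot.close_gripper(grasp_force=45); robot.pause(.2)
print(status.state()["gripper_width"])
robot.servo_line([.537,.3276,.10],max_speed=.08)
robot.servo_line([.537,.3276,.22],max_speed=.15)
robot.servo_line([.627,.0975,.22],max_speed=.15)
robot.servo_line([.627,.0975,.16],max_speed=.1)
robot.pause(.3)
print(status.state()["gripper_width"],status.state()["force"])
p=avg("scene",3); save(p,"lidover",(280,130,400,250),6)
E
```

```text
False
0.009619928868011612
0.009381209406023992 [-0.44390312 -0.3682963  -1.13606473]
```

View pics/lidover.png

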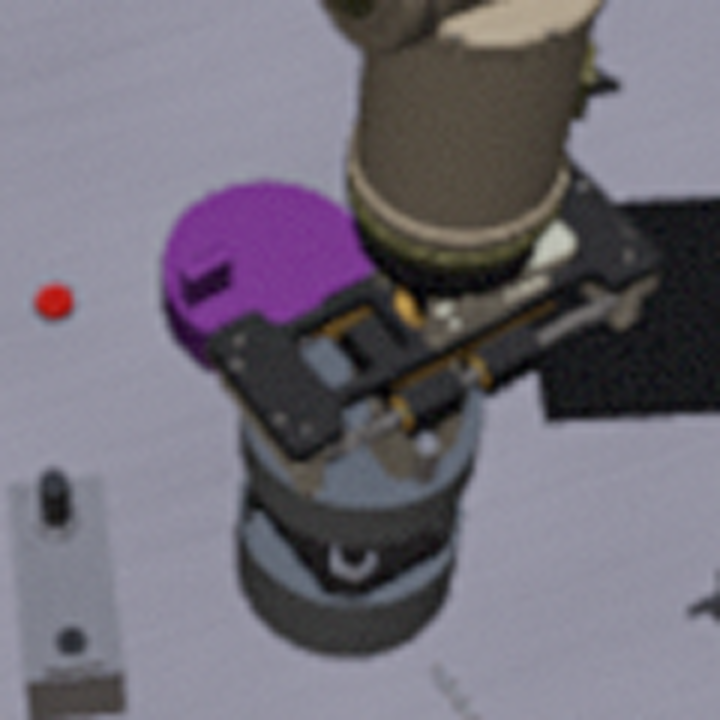

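```bash
python3 - <<'E'
from h import *
c=robot.servo_line([.627,.0975,.1025],max_speed=.03,f_stop=5)
s=status.state(); print(c,s["position"],s["force"],s["moment"])
E
```

```text
True [0.62704972 0.09750297 0.10405515] [6.76683534e-01 5.32375938e-03 6.29192605e+00] [0.01237787 0.034909   0.00647523]
```

```bash
python3 - <<'E'
from fit import *
robot.open_gripper(); robot.pause(.2)
robot.servo_line([.627,.0975,.20],max_speed=.12)
robot.reach([.40,.28,.32],down(.188-np.pi/2)); robot.pause(.5)
p=avg("scene",6); q=avg("top",6)
save(p,"f_s",(215,140,455,300),3.3); save(q,"f_t",(180,150,450,270),2.9)
for l,v in (("top",q),("scene",p)):
    print("lid",l,*opt(lambda th:circle(th,.058,.098),[v],[.587,.09],[.004,.004]))
s=status.state();print(s["t"],s["force"])
E
```

```text
lid top [0.58166422 0.08708908] 35.20849331942025
lid scene [0.58823312 0.08986353] 31.100542307188878
69.1583 [0.30571901 0.18017798 0.03502063]
```

View pics/f_s.png

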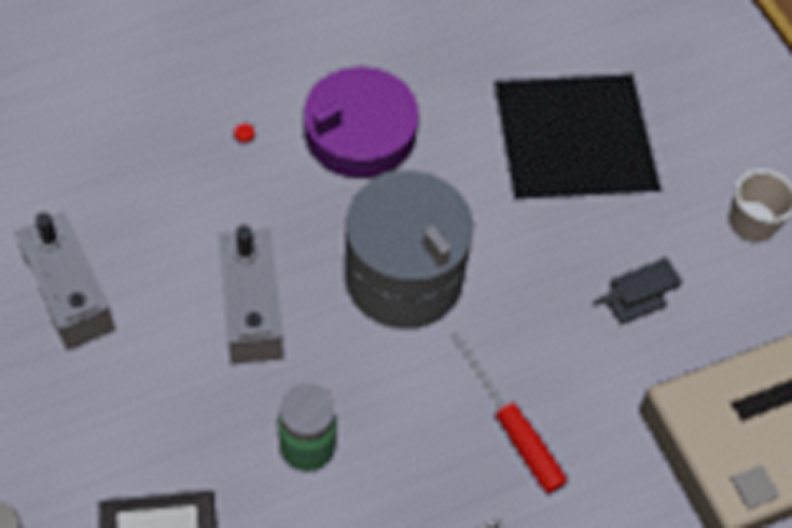

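View pics/f_t.png

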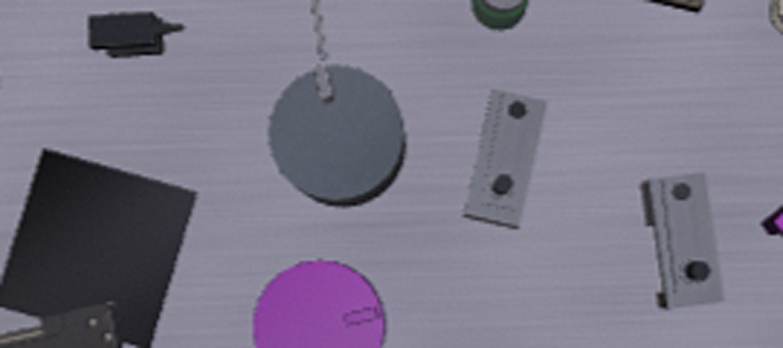

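The lid's fitted position matches its start position to 0.1 mm, and nothing else has moved. I'm handing in.

```bash
python3 - <<'E'
from h import *
robot.job_done()
E
```

```text
the job is handed in; nothing more can be done
```

The job is handed in, at about 69 s of the 210 s allowed; no verdict is reported.

**What I did:**
- I gripped the lid by its tab, tipped it 0.28 rad about its opposite edge, lifted it off and laid it flat on the mat.
- I drove one pin into each of the two grey brackets, A and B. The purple lid and purple bracket are look-alikes, so I left them alone. There is no bracket C.
- I put the lid back on the tin, with the spare pin still in its rack.

**Last checks:**
- **Pins:** both met the strap at a tool height of 0.0705 m, against 0.071 m expected for collar-down. The spring's side load showed up on the way down, and the pictures show both pins upright with the straps in line to about a pixel (roughly 2.5 mm). I did not measure the strap angles directly.
- **Lid:** it met the rim at a tool height of 0.104 m, the same as when I first gripped it closed. Its fitted position matches the start to within 0.1 mm in both views.
- **Bystanders:** none look moved in the final pictures. I compared them by eye only, and the two on the far side (spool and cartridge) were only partly in frame.

**Disagreement:** the two cameras differed by about 4 to 7 mm on the absolute x position of the tin and lid. I used averages and relative measurements there. No check failed.

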